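# Wind up the screw prop under a drying rack

### The arm

A 7-joint arm with a two-finger parallel gripper is mounted at the origin on the work surface. World frame = base frame: x ahead of the robot, y to its left, z up, the work surface at z = 0. Lengths are in m, angles in degrees, forces in N, time in s.
With the tool pointing down it reaches from about 0.425 to 0.875 m from the base axis. Payload 4.7 kg.
Tool frame: the origin (TCP) lies at the very end of the fingers, on their centre line; the grasp point (between the pads) lies 19 mm behind it; z points along the fingers, y is the direction in which the jaws open and shut (so a half turn about z gives the same grasp; the last joint's range is limited). The gripper opens to 87 mm and grips with 3 to 60 N. Pads are 19 mm wide; open, the fingers measure 117 mm over their backs; the gripper's body (75 mm by 190 mm) begins 51 mm behind the grasp point.
Start: joints at [67.5, 18.392, -4.016, 83.108, 1.295, 78.541, -3.26], TCP at [0.257, -0.597, 0.223] pointing down, gripper open.
Joint ranges: [-163.93, 163.93], [-17.29, 119.83], [-79.2, 71.16], [3.27, 140.29], [-89.18, 269.18], [5.43, 117.66], [-154.24, 154.24]. Speed limits (degrees/s): [147.25, 147.25, 180, 180, 180, 180, 180].

### API

Orientations are given as [roll, pitch, yaw] about the fixed x, y, z axes, in that order (R = Rz(yaw) Ry(pitch) Rx(roll)).
In Python, from cell import * gives the robot as it stands.
- The arm moves only by the tool drive_tool, never from a script. Its argument "moves" is text: rows parted by semicolons, each of 5 numbers parted by spaces: the shift along the tool's x, y, z in m, then the turn about the tool's z in degrees, then the gripper's target within -1 to 1 (fully open at 1, half-way at 0, shut at -1). In form: x y z yaw fingers; .... A call has exactly 8 rows; each row is the pose to reach, as a shift and turn from the pose commanded when the call began, along the tool's axes at that moment; what a row does not reach only later rows make up. A row lasts 1/10 s, in which the tool goes at most 50 mm and 8.59 degrees, less where a joint would pass 70% of its speed; a pose out of reach is approached as far as the arm can. A call with a gripper value outside its range is refused whole. The fingers move at their own pace and stop on an object; "grip_force" is the grip in N (left out, the last holds). Time passes only in rows, so rows that repeat a pose let the fingers close, or fill a call up. It gives the time, the measured TCP pose, the force and the opening at its end, in the units of the state.
- get_obs(): the state, without advancing time (a new reading comes with each control period).
- read_camera(name): name is "scene" or "top" or "wrist"; returns (picture, depth): 384x512x3 uint8, red, green, blue; 384x512 float32, m along the optical axis (not along the pixel's ray), 0 where there is no reading.
- calibration(name): a dict with "intrinsics" (3x3 intrinsics, pixels), "cam_to_world" (4x4, takes a point from camera to world coordinates); the wrist camera has in their place "T_tool_cam" (4x4, takes a point from camera to tool coordinates, whose origin is the TCP and whose axes are the flange's). Camera axes: x right, y up, looking along -z (the intrinsics and any distortion apply to the point x, -y, -z); pixel columns grow to the right and rows downward; lengths in m; the calibration is good to about 2 mm. A picture is of the moment at which its call begins: read the wrist's pose just before it. calibration takes no time and is no camera call.
- sign_off(): hands the job in, once; it reports no verdict.
Trained networks look in the newest picture that a camera, given by its name, has taken for a name from the list of things; names that differ only in an ending like _2 or _b are one class to them, and where a whole thing is asked for, a point or a joint stands for the part that bears it (a point fixed in the world has none). Each returns a list of dicts, best first, with "conf" (0 to 1); they miss things now and then, are a little off and sometimes report something else, mostly with a low value. They report only what shows in the picture. A call takes as long as a camera call.
- search_frame(camera, name): "uv" ([column, row] in pixels, amid what is visible of it).
- pinpoint(camera, name): "uv" ([column, row] in pixels: a listed point, or the origin of a listed thing).
The state is a dict: "time_s": time; "qpos": joint angles; "joint_velocities": joint speeds; "effort": joint torques, N m; "tool_pos": TCP position; "tool_rot": TCP orientation; "force": force on the tool from outside, world axes, zero at the start; "wrist_torque": the same for the moment, N m; "grip_width": finger opening in m.
Only numpy, scipy, OpenCV 4.12 (cv2) and the standard library are available. Lean on these libraries where they do the work, as an engineer would, in place of code of your own. Each camera call takes 0.05 s, during which the arm holds its last target. There are 200 camera calls.

### The job

Take the blue-handled turning bar from its black rest and use it, moved from hole to hole, to wind the steel collar of the yellow screw prop clockwise (seen from above) until the prop's pad bears firmly under the red tongue of the drying rack. Feel for it: stop when the push needed has clearly risen, to about twice what it takes to turn the collar freely, and never force it beyond two and a half times. Turn the collar only with the bar, never with the fingers, leave the crockery and everything else alone, and lay the bar back in its rest.

Things in the scene. Friction and masses are not known exactly. Their poses are not given: they have to be found in the camera images.
- bar: Turning bar, 220 g, lying level in its rest. Origin at the centre of its blue handle (80 mm long, flat sides 16 mm apart, 20 mm high); +x along the bar to the working end, z up. A round steel rod, 11 mm thick, runs from the handle's front (x = 40 mm) to x = 135 mm, its last 6 mm tapered; a 12 mm square steel tail from x = -40 to -75 mm. All on one axis.
- bar_tip (a point): Tip of the bar's rod, on its axis, 135 mm ahead of the bar's origin; same axes as the bar.
- bar_rest: Black rest fixed on the counter; origin under its centre, +x the way the bar points. Base plate 190 x 56 x 8 mm and two notched cradles, open upwards and flared, 70 mm high: for the rod at x = 75 mm (notch 15 mm wide), for the tail at x = -58 mm (16 mm wide). The handle hangs free between them.
- rest_seat (a point): Where the bar's origin lies when it is in the rest: 50 mm above the rest's origin; same axes as the rest.
- collar: Steel ring collar of the prop, 104 mm across, 34 mm high; turns on a fixed vertical axis, does not rise. Origin on the axis at the holes' mid-height, about 79 mm above the counter, z up. Eight level radial holes 45 degrees apart, 14 mm wide and high, floor 18 mm from the axis. Turning freely takes 0.7 N m (4 to 5 N at 160 mm from the axis); it stays where it is left.
- hole0 (a point): Mouth of one of the collar's eight holes, 52 mm from the axis on the collar's own +x axis; same axes as the collar. The other holes follow at 45 degrees.
- pad: Round black pad, 40 mm, on the prop's screw above the collar; origin at its top centre, z up. It rises 10 mm per clockwise turn of the collar and starts 3 to 5 mm below the tongue. Each 1 N m above the free 0.7 N m presses it up with about 630 N. Once it bears, the torque rises by roughly 3 N m per rad of bar swing, bar and grip giving; in a hole the bar has some 0.15 rad of play.
- rack: Fixed wire drying rack; origin on the counter on the prop's axis; -x is its open front, facing the robot, where the bar is used. A red tongue 40 mm wide, 10 mm thick, spans x = -30 to 75 mm over the prop. Deck: x = 70 to 260, y = +-140 mm, top 132 mm above the counter. Front legs 12 mm thick at x = -20, y = +-140 mm carry side rails back at deck height and limit the bar's stroke.
- tongue_under (a point): Underside of the red tongue on the prop's axis, 124 mm above the counter.
- sponge_tray: Bystander: white open tray, 150 x 90 x 35 mm, origin under its centre.
- bowl: Bystander: blue bowl, 120 mm wide, 55 mm high, on the rack's deck, origin under its centre.
- cup: Bystander: white cup, 72 mm wide, 80 mm high, on the rack's deck, origin under its centre.
- mug: Bystander: brown mug, 80 mm wide, 95 mm high, origin under its centre.
- soap: Bystander: green bottle, 60 mm wide, 180 mm high, origin under its centre.
- jar: Bystander: amber jar, 76 mm wide, 110 mm high, origin under its centre.
- spatula: Bystander: spatula with a wooden handle lying flat on the counter, about 30 cm long.

How it is judged (in metres and radians):
On the way, in this order (a step that is already met when the one before it is completed fails the run):
1. the bar's tip is in a hole of the collar, the pad not yet bearing (distance between bar_tip and collar below 0.036 m and contact force between pad and rack below 5 N), for 0.1 s.
2. the bar is drawn out again after a first stroke that raised the pad by at least 0.6 mm, the pad not yet bearing (distance between bar_tip and collar above 0.054 m and distance of pad from where it was at the start of the episode above 0.0006 m and contact force between pad and rack below 5 N), for 0.05 s.
3. the bar's tip is in the next hole (distance between bar_tip and collar below 0.036 m), for 0.1 s.
4. with the bar in a hole, the pad bears under the tongue with more than 200 N (distance between bar_tip and collar below 0.04 m and contact force between pad and rack above 200 N), for 0.1 s.
At the end, for the whole second after the job is handed in: The pad keeps bearing under the tongue with more than 200 N, and the bar lies still in its rest, its origin within 20 mm of the seat and its axis within 0.08 rad of the rest's (contact force between pad and rack above 200 N and distance between bar and rest_seat below 0.02 m and angle between the x axis of bar and the x axis of bar_rest, either way round below 0.08 rad and linear speed of bar below 0.02 m/s); the robot touches nothing.
It fails at once if the pad is forced against the tongue with more than 650 N (two and a half times the free-running torque) (contact force between pad and rack above 650 N).
It fails at once if the fingers push on the collar (more than 3 N) (contact force between the arm and collar above 3 N).
It fails at once if the robot pushes the rack (more than 10 N) (contact force between the arm and rack above 10 N).
It fails at once if the bar is rammed against the collar (more than 130 N) (contact force between bar and collar above 130 N).
It fails at once if a bystander is moved by more than 30 mm (distance of any of sponge_tray, bowl, cup, mug, soap, jar, spatula from where it was at the start of the episode above 0.03 m).
It also fails if it takes over 72 s, if anything falls off the work surface, if the arm or the gripper's body presses on something with over 40 N, if the wrist force passes 120 N, or if a joint passes its speed limit or range.

## Working session

There is one attempt and no reset: what is moved stays moved. The work goes in short steps, Python scripts to look and compute and a tool call to move; the robot and the scene stay as the last step left them, time stands still between calls to the robot, and variables do not carry over. Pictures are saved under pics/ and viewed, about 8 in all and at most 12, crops included, and the job is handed in when it is done.

Besides the shell and the picture viewer there is one more tool, called by a JSON object that holds its "name" and its "arguments", one argument or row to a line. drive_tool: Moves the arm, as the interface text tells. Its arguments: {"type":"object","properties":{"moves":{"type":"string"},"grip_force":{"type":"number"}},"required":["moves"]}

```bash
ls; mkdir -p pics; cat > h.py <<'E'
from cell import *
import numpy as np, cv2
from scipy.spatial.transform import Rotation as R
def Tt():
    o=get_obs(); T=np.eye(4); T[:3,:3]=R.from_euler('xyz',o['tool_rot'],degrees=True).as_matrix(); T[:3,3]=o['tool_pos']; return T
def cam(name):
    c=calibration(name); K=np.array(c['intrinsics']); 
    M=np.array(c['cam_to_world']) if 'cam_to_world' in c else Tt()@np.array(c['T_tool_cam'])
    return K,M
def ray(K,M,uv):
    d=np.array([(uv[0]-K[0,2])/K[0,0],-(uv[1]-K[1,2])/K[1,1],-1.]); return M[:3,:3]@d, M[:3,3]
def at_z(K,M,uv,z):
    d,o=ray(K,M,uv); return o+d*(z-o[2])/d[2]
def at_depth(K,M,uv,dep):
    d,o=ray(K,M,uv); return o+d*dep
def proj(K,M,p):
    q=np.linalg.inv(M)@np.append(p,1); return np.array([K[0,2]+K[0,0]*q[0]/-q[2],K[1,2]+K[1,1]*q[1]/q[2]])
def cloud(K,M,dep):
    v,u=np.mgrid[:dep.shape[0],:dep.shape[1]]
    d=np.stack([(u-K[0,2])/K[0,0],-(v-K[1,2])/K[1,1],-np.ones_like(u,float)],-1)
    return M[:3,3]+(d*dep[...,None])@M[:3,:3].T
E
python3 - <<'E'
from h import *
o=get_obs(); print({k:np.round(v,3) for k,v in o.items()})
ims=[]
for c in ['top','scene']:
    K,M=cam(c); print(c,np.round(K,1).tolist(),np.round(M,3).tolist(), calibration(c).keys())
    im,d=read_camera(c); np.savez(f'{c}.npz',im=im,d=d); ims.append(im)
    for n,z in [('bar',.05),('bar_tip',.05),('bar_rest',0),('rest_seat',.05),('collar',.079),('hole0',.079),('pad',.12),('rack',0),('tongue_under',.124)]:
        for r in pinpoint(c,n)[:2]:
            print(n,np.round(r['uv'],1),round(r['conf'],2),np.round(at_z(K,M,r['uv'],z),3))
cv2.imwrite('pics/a.png',cv2.resize(ims[0],(800,600))[...,::-1]); cv2.imwrite('pics/b.png',cv2.resize(ims[1],(800,600))[...,::-1])
E
```

```text
pics
{'time_s': np.float64(0.0), 'qpos': array([67.498, 18.441, -4.016, 83.174,  1.294, 78.54 , -3.261]), 'joint_velocities': array([-0.045,  0.034,  0.083,  0.033, -0.065, -0.028,  0.119]), 'effort': array([-0.0000e+00, -4.9130e+01, -4.0400e-01, -3.1253e+01, -6.4000e-02,
        4.4000e-02,  0.0000e+00]), 'tool_pos': array([ 0.257, -0.596,  0.221]), 'tool_rot': array([-1.7989e+02,  5.0000e-03,  2.3311e+01]), 'force': array([-0.14 ,  0.735, -0.564]), 'wrist_torque': array([-0.029,  0.045,  0.016]), 'grip_width': np.float64(0.087)}
top [[468.0, 0.0, 252.0], [0.0, 468.0, 189.2], [0.0, 0.0, 1.0]] [[-0.013, 0.994, -0.109, 0.386], [-1.0, -0.011, 0.02, -0.016], [0.018, 0.109, 0.994, 1.511], [0.0, 0.0, 0.0, 1.0]] dict_keys(['intrinsics', 'cam_to_world'])
bar [126.5 200.7] 0.68 [0.515 0.347 0.05 ]
bar_tip [126.3 155.2] 0.65 [0.658 0.35  0.05 ]
bar_tip [245.2 166.6] 0.47 [ 0.618 -0.024  0.05 ]
bar_rest [132.1 204.7] 0.67 [0.506 0.342 0.   ]
rest_seat [123.5 203.7] 0.89 [0.505 0.356 0.05 ]
rest_seat [247.3 160.1] 0.68 [ 0.639 -0.031  0.05 ]
collar [244.9 158.7] 0.79 [ 0.638 -0.023  0.079]
hole
[... 340 characters left out ...]
, 0.722, -0.501, -0.727], [-0.01, 0.575, 0.818, 1.223], [0.0, 0.0, 0.0, 1.0]] dict_keys(['intrinsics', 'cam_to_world'])
bar [303.3 116.6] 0.63 [0.509 0.344 0.05 ]
bar_tip [336.4 128.9] 0.53 [0.641 0.345 0.05 ]
bar_rest [303.7 127. ] 0.84 [0.516 0.341 0.   ]
rest_seat [304.4 117.4] 0.78 [0.514 0.342 0.05 ]
rest_seat [213.6 329.4] 0.34 [ 0.631 -0.481  0.05 ]
collar [292.3 198.6] 0.78 [ 0.64  -0.021  0.079]
hole0 [283.3 184.6] 0.78 [0.591 0.014 0.079]
hole0 [213.4 329.2] 0.38 [ 0.638 -0.487  0.079]
pad [291.8 187.3] 0.45 [ 0.63 -0.01  0.12]
rack [293.2 207.6] 0.59 [ 0.639 -0.004  0.   ]
tongue_under [291.2 187.4] 0.59 [ 0.63  -0.014  0.124]
tongue_under [285.5 182. ] 0.59 [ 0.605 -0.004  0.124]
```

View pics/a.png

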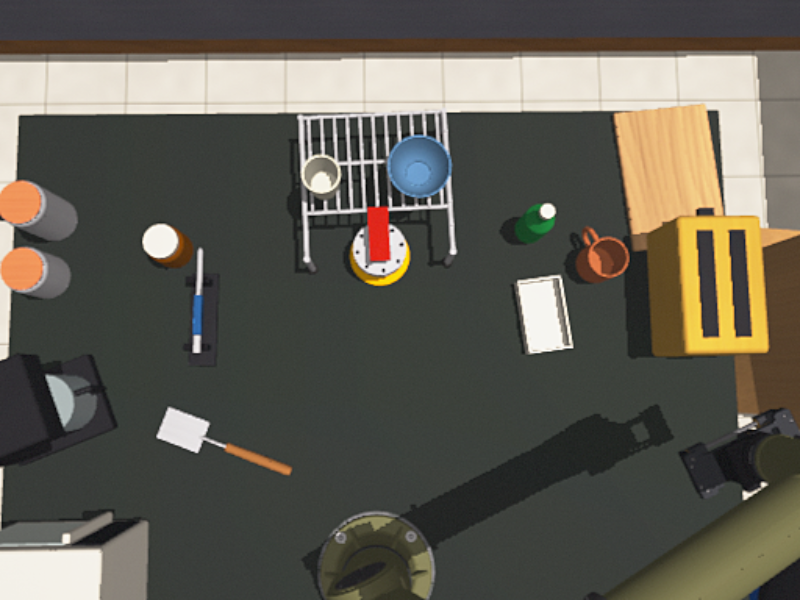

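View pics/b.png

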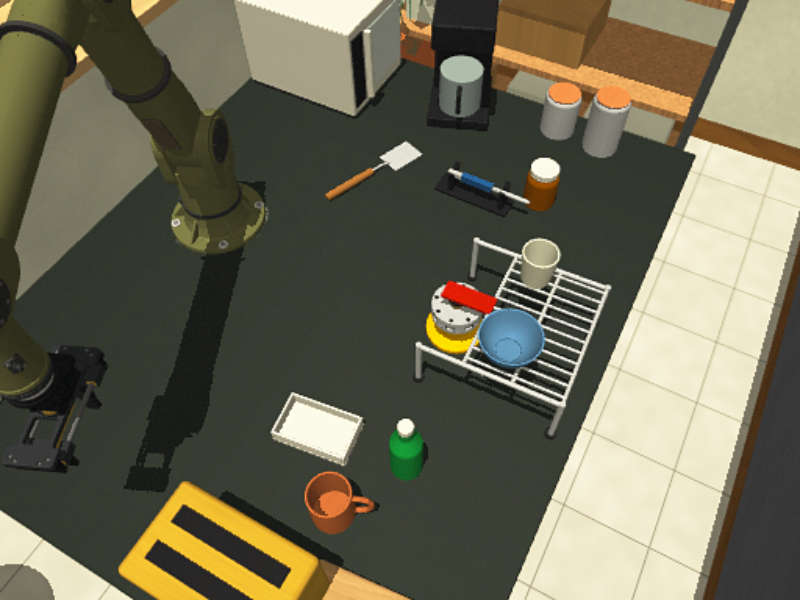

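The pictures show the bar in its rest at the left (197,316) with the tip towards the rack and the jar near it. The collar and red tongue are at (378,253), and the rack's front legs at (309,266) and (449,260). The networks agree: bar about (0.512, 0.346), collar about (0.638, -0.022). I'll move towards the bar.

{"name": "drive_tool", "arguments": {
  "moves": "0.038 -0.028 -0.01 3 1; 0.077 -0.056 -0.02 6 1; 0.115 -0.084 -0.03 9 1; 0.153 -0.112 -0.04 12 1; 0.192 -0.14 -0.05 15 1; 0.23 -0.168 -0.06 18 1; 0.268 -0.196 -0.06 21 1; 0.306 -0.224 -0.06 23.3 1",
  "grip_force": 50
}}

```text
time_s: 1.8
tool_pos: [0.4505, -0.2685, 0.2834]
tool_rot: [179.9, -0.1, -0.1]
force: [1.0, -1.3, -0.6]
grip_width: 0.0867
```

{"name": "drive_tool", "arguments": {
  "moves": "0.008 -0.045 0 0 1; 0.016 -0.09 0 0 1; 0.024 -0.135 0 0 1; 0.032 -0.18 0 0 1; 0.04 -0.22 0 0 1; 0.05 -0.248 0 0 1; 0.05 -0.248 0 0 1; 0.05 -0.248 0 0 1"
}}

```text
time_s: 2.6
tool_pos: [0.4995, -0.022, 0.2826]
tool_rot: [180.0, 0.0, 0.1]
force: [0.6, -0.5, 0.3]
grip_width: 0.0872
```

```bash
python3 - <<'E'
from h import *
K,M=cam('wrist'); im,d=read_camera('wrist'); np.savez('w1.npz',im=im,d=d,M=M,K=K)
print(np.round(np.array(calibration('wrist')['T_tool_cam']),3).tolist(),np.round(K,1).tolist(), get_obs()['tool_pos'])
for n,z in [('collar',.079),('hole0',.079),('pad',.12),('rack',0),('tongue_under',.124)]:
  for r in pinpoint('wrist',n)[:3]: print(n,np.round(r['uv'],1),round(r['conf'],2),np.round(at_z(K,M,r['uv'],z),4))
cv2.imwrite('pics/c.png',cv2.resize(im,(800,600))[...,::-1])
E
```

```text
[[0.0, 0.97, 0.244, 0.066], [1.0, -0.0, -0.001, -0.0], [-0.001, 0.244, -0.97, -0.161], [0.0, 0.0, 0.0, 1.0]] [[302.5, 0.0, 255.4], [0.0, 302.5, 191.9], [0.0, 0.0, 1.0]] [ 0.4993417  -0.02321872  0.28249044]
hole0 [220.6  90.8] 0.95 [0.5936 0.018  0.079 ]
rack [250.8  61.2] 0.77 [ 0.6381 -0.0157  0.    ]
tongue_under [246.4  39.4] 0.64 [ 0.6375 -0.0131  0.124 ]
```

View pics/c.png

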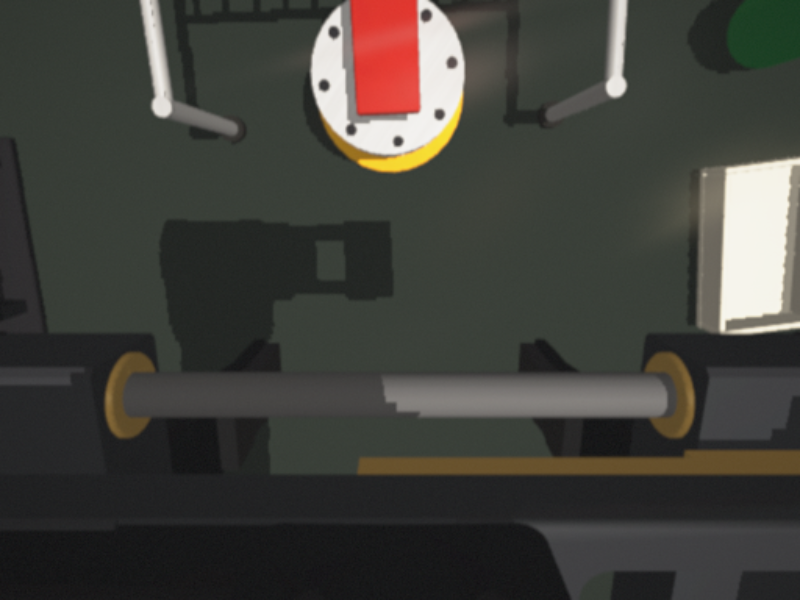

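{"name": "drive_tool", "arguments": {
  "moves": "0 -0.048 0 0 1; 0 -0.096 0 0 1; 0 -0.144 0 0 1; 0 -0.192 0 0 1; 0 -0.24 0 0 1; 0 -0.288 0 0 1; 0 -0.336 0 0 1; 0 -0.366 0 0 1"
}}

```text
time_s: 3.7
tool_pos: [0.4985, 0.3471, 0.2824]
tool_rot: [-179.9, 0.0, 0.1]
force: [0.1, -0.0, 0.7]
grip_width: 0.0875
```

```bash
python3 - <<'E'
from h import *
K,M=cam('wrist'); im,d=read_camera('wrist'); np.savez('w2.npz',im=im,d=d,M=M,K=K); print(get_obs()['tool_pos'],get_obs()['tool_rot'])
for n,z in [('bar',.05),('bar_tip',.05),('bar_rest',0),('rest_seat',.05)]:
  for r in pinpoint('wrist',n)[:3]: print(n,np.round(r['uv'],1),round(r['conf'],2),np.round(at_z(K,M,r['uv'],z),4))
cv2.imwrite('pics/d.png',cv2.resize(im,(800,600))[...,::-1])
P=cloud(K,M,d); hsv=cv2.cvtColor(im,cv2.COLOR_RGB2HSV)
m=(hsv[...,0]>100)&(hsv[...,0]<130)&(hsv[...,1]>120)&(P[...,2]>.03)&(P[...,2]<.09)&(d>0)
Q=P[m]; print('blue',len(Q),Q.min(0),Q.max(0),np.median(Q,0))
# steel rod points
m=(P[...,2]>.045)&(P[...,2]<.062)&(hsv[...,1]<60)&(hsv[...,2]>100)&(abs(P[...,1]-np.median(Q[:,1]))<.03)
S=P[m]; print('steel',len(S),S.min(0),S.max(0))
A=np.vstack([S,Q[Q[:,2]>.05]]); print('line',np.polyfit(A[:,0],A[:,1],1)); print(np.polyfit(S[:,0],S[:,1],1))
E
```

```text
[0.49687794 0.35163608 0.28201966] [-1.79668897e+02  1.20353586e-01  4.28795876e-01]
bar [256. 156.] 0.9 [0.514  0.3469 0.05  ]
bar_tip [255.8  44.4] 0.63 [0.6474 0.3476 0.05  ]
bar_rest [252.8 155.1] 0.6 [0.5088 0.3515 0.    ]
rest_seat [253.6 158.6] 0.75 [0.5106 0.35   0.05  ]
blue 539 [0.47582294 0.34198297 0.05619254] [0.55248    0.35724479 0.06094231] [0.50881983 0.35072618 0.05860441]
steel 981 [0.43863388 0.33213612 0.04529338] [0.6491661  0.36013025 0.0591069 ]
line [-0.01965937  0.36029392]
[-0.01712633  0.35860882]
```

View pics/d.png

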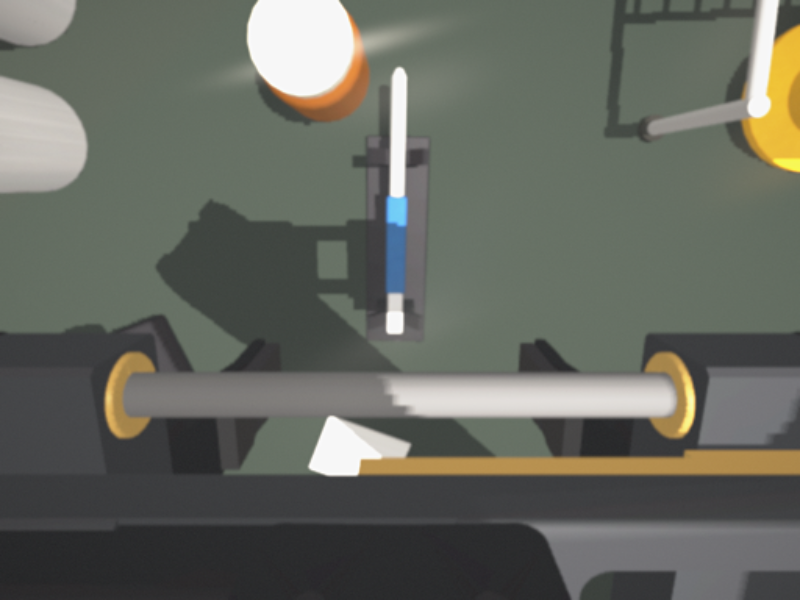

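The wrist views show the bar centred under the tool: tail at (395,325), tip at (400,70), tilted about -1.3°. The collar's top and its hole marks are clearly visible, with both front legs. I'll grasp the bar now.

{"name": "drive_tool", "arguments": {
  "moves": "0.0145 0.001 0.045 1.3 1; 0.0145 0.001 0.09 1.3 1; 0.0145 0.001 0.135 1.3 1; 0.0145 0.001 0.18 1.3 1; 0.0145 0.001 0.22 1.3 1; 0.0145 0.001 0.24 1.3 1; 0.0145 0.001 0.251 1.3 1; 0.0145 0.001 0.251 1.3 0"
}}

```text
time_s: 4.75
tool_pos: [0.5143, 0.3404, 0.0304]
tool_rot: [179.9, 0.1, -1.4]
force: [0.3, -0.3, 0.0]
grip_width: 0.0838
```

{"name": "drive_tool", "arguments": {
  "moves": "0 0 0 0 -1; 0 0 0 0 -1; 0 0 0 0 -1; 0 0 0 0 -1; 0 0 0 0 -1; 0 0 0 0 -1; 0 0 0 0 -1; 0 0 0 0 -1",
  "grip_force": 55
}}

```text
time_s: 5.55
tool_pos: [0.5139, 0.3442, 0.0316]
tool_rot: [-179.9, -0.0, -1.3]
force: [2.2, 9.2, -3.5]
grip_width: 0.0231
```

```bash
python3 - <<'E'
from h import *
# collar: fit from w1 depth (pose from drive report) and top/scene clouds
w=np.load('w1.npz'); T=np.eye(4);T[:3,:3]=R.from_euler('xyz',[180,0,.1],degrees=True).as_matrix();T[:3,3]=[.4995,-.022,.2826]
M=T@np.array(calibration('wrist')['T_tool_cam']); K=w['K']
def circ(P,im,tag):
    hsv=cv2.cvtColor(im,cv2.COLOR_RGB2HSV)
    m=(abs(P[...,2]-.096)<.006)&(abs(P[...,0]-.638)<.08)&(abs(P[...,1]+.02)<.08)&(hsv[...,1]<70)
    Q=P[m]; 
    c=cv2.minEnclosingCircle(Q[:,:2].astype(np.float32)); print(tag,len(Q),np.median(Q[:,2]),'encl',c)
    return m,Q
circ(cloud(K,M,w['d']),w['im'],'wrist')
for c in ['top','scene']:
    a=np.load(c+'.npz'); k,m=cam(c); circ(cloud(k,m,a['d']),a['im'],c)
# marks & ellipse in wrist picture at z=.096
s=512/800
marks=[(334,32),(324,85),(351,129),(398,141),(440,114),(452,63),(426,15)]
p=np.array([at_z(K,M,np.array(u)*s,.096)[:2] for u in marks]); 
A=np.c_[2*p,np.ones(len(p))]; x=np.linalg.lstsq(A,(p**2).sum(1),rcond=None)[0]; print('marks centre',x[:2],'r',np.sqrt(x[2]+x[:2]@x[:2]))
print(np.round(np.degrees(np.arctan2(p[:,1]-x[1],p[:,0]-x[0])),1), np.round(p,4).tolist())
for u in [(162,105),(616,86)]: print('leg tops',at_z(K,M,np.array(u)*s,.13)[:2])
o=get_obs(); print(o['tool_pos'],o['tool_rot'],o['force'],o['grip_width'])
E
```

```text
wrist 4717 0.09430675825610607 encl ((0.6372338533401489, -0.013412827625870705), 0.05226010084152222)
top 487 0.09491480783244532 encl ((0.6347845196723938, -0.016567034646868706), 0.05216521769762039)
scene 394 0.09541238816623243 encl ((0.6363217830657959, -0.015623429790139198), 0.05342239513993263)
marks centre [ 0.63617133 -0.01398688] r 0.043824417096146574
[  54.4   99.2  144.  -170.8 -125.3  -81.   -35.3] [[0.6617, 0.0216], [0.6291, 0.0294], [0.6008, 0.0117], [0.593, -0.021], [0.6108, -0.0499], [0.643, -0.0572], [0.6719, -0.0393]]
leg tops [0.61123316 0.1252269 ]
leg tops [ 0.62276434 -0.15487893]
[0.5139142  0.34419553 0.03160168] [-1.79854315e+02 -1.82800543e-02 -1.27690128e+00] [ 2.21200624  9.17609482 -3.48446474] 0.023142480589312557
```

{"name": "drive_tool", "arguments": {
  "moves": "0 0 0 0 -1; 0 0 0 0 -1; 0 0 0 0 -1; 0 0 0 0 -1; 0 0 0 0 -1; 0 0 0 0 -1; 0 0 0 0 -1; 0 0 0 0 -1"
}}

```text
time_s: 6.35
tool_pos: [0.5139, 0.3478, 0.032]
tool_rot: [-179.5, -0.1, -1.2]
force: [1.7, 10.1, -5.7]
grip_width: 0.0156
```

{"name": "drive_tool", "arguments": {
  "moves": "0 -0.003 0 0 -1; 0 -0.003 -0.015 0 -1; 0 -0.003 -0.04 0 -1; -0.01 -0.003 -0.08 0 -1; -0.03 -0.003 -0.12 0 -1; -0.06 -0.003 -0.13 0 -1; -0.08 -0.003 -0.13 0 -1; -0.08 -0.003 -0.13 0 -1"
}}

```text
time_s: 7.15
tool_pos: [0.4307, 0.3478, 0.1619]
tool_rot: [179.9, 0.0, -1.1]
force: [-0.4, 0.2, -2.5]
grip_width: 0.0153
```

{"name": "drive_tool", "arguments": {
  "moves": "0 0.048 0 -1.5 -1; 0 0.096 0 -3 -1; 0 0.144 0 -4.5 -1; 0 0.192 0 -6 -1; 0 0.24 0 -7.5 -1; 0 0.288 0 -9 -1; 0 0.336 0 -10.6 -1; 0 0.38 0 -10.6 -1"
}}

```text
time_s: 7.95
tool_pos: [0.4246, -0.0355, 0.1614]
tool_rot: [179.9, 0.1, 9.2]
force: [0.9, -0.2, -2.4]
grip_width: 0.0157
```

```bash
python3 - <<'E'
from h import *
o=get_obs(); print(o['tool_pos'],o['tool_rot'],o['force'],o['wrist_torque'],o['grip_width'])
K,M=cam('wrist'); im,d=read_camera('wrist'); np.savez('w3.npz',im=im,d=d,M=M,K=K)
Tc=np.array(calibration('wrist')['T_tool_cam'])
for n in ['bar','bar_tip']:
  for r in pinpoint('wrist',n)[:2]:
    p=at_z(K,Tc,r['uv'],-.019); print(n,np.round(r['uv'],1),round(r['conf'],2),'tool frame',np.round(p,4))
for r in pinpoint('wrist','hole0'): print('hole0',r['uv'],r['conf'],at_z(K,M,r['uv'],.079))
P=cloud(K,Tc,d); hsv=cv2.cvtColor(im,cv2.COLOR_RGB2HSV)
m=(d>0)&(abs(P[...,2]+.022)<.012)&(P[...,0]>.045)&(P[...,0]<.15)&(abs(P[...,1])<.02)
S=P[m]; print(len(S),S.min(0),S.max(0),'y(x)',np.polyfit(S[:,0],S[:,1],1),'z(x) top',np.polyfit(S[:,0],S[:,2],1))
o=get_obs(); print(o['tool_pos'],o['tool_rot'],o['force'],o['wrist_torque'])
cv2.imwrite('pics/e.png',cv2.resize(im,(800,600))[...,::-1])
E
```

```text
[ 0.42459131 -0.03550958  0.1614316 ] [1.79936622e+02 6.17028999e-02 9.24696448e+00] [ 0.92856444 -0.19234768 -2.43233471] [ 0.04117439 -0.02068263 -0.003005  ] 0.015650268727563782
bar [257.2 250.7] 0.85 tool frame [-0.0001  0.0007 -0.019 ]
3987 [ 0.04500738 -0.00595291 -0.02464553] [ 0.11433602  0.00521457 -0.01568211] y(x) [-0.0024213  -0.00017673] z(x) top [ 0.00338473 -0.02138814]
[ 0.42497105 -0.03358868  0.16116219] [-1.79960645e+02  7.85025693e-02  9.10076177e+00] [ 0.62951884  0.84690005 -2.92654673] [0.1031736  0.05319365 0.03655018]
```

View pics/e.png

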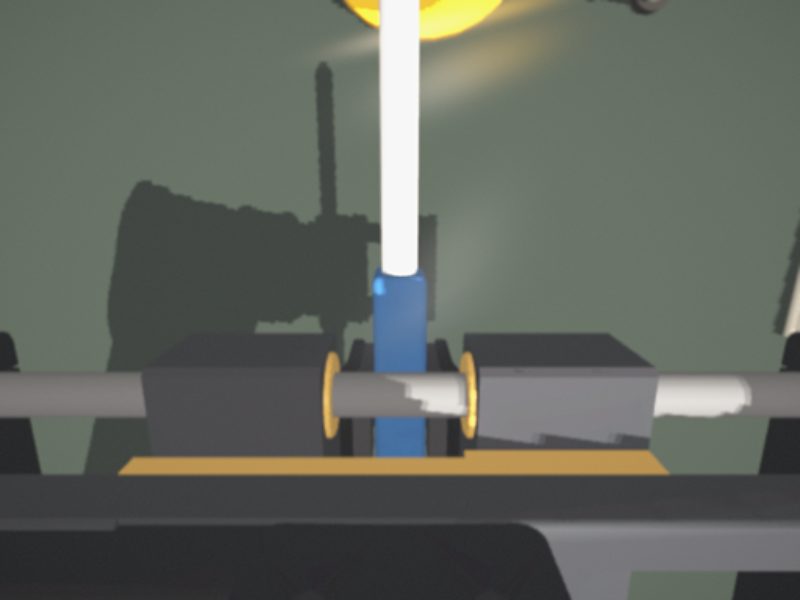

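The bar lies straight in the fingers (rod from (400,270) to (400,0), offset under 1 mm). Next: go to the stand-off and make a guarded first entry at heading 9.3°.

{"name": "drive_tool", "arguments": {
  "moves": "0.001 0.017 0.03 0 -1; 0.001 0.017 0.06 0 -1; 0.001 0.017 0.085 0 -1; 0.001 0.017 0.098 0 -1; 0.001 0.017 0.102 0 -1; 0.001 0.017 0.102 0 -1; 0.001 0.017 0.102 0 -1; 0.001 0.017 0.102 0 -1"
}}

```text
time_s: 8.95
tool_pos: [0.4303, -0.049, 0.0607]
tool_rot: [179.9, -0.1, 9.3]
force: [0.3, -0.1, -2.2]
grip_width: 0.0156
```

{"name": "drive_tool", "arguments": {
  "moves": "0.015 0 0 0 -1; 0.02 0 0 0 -1; 0.023 0 0 0 -1; 0.026 0 0 0 -1; 0.029 0 0 0 -1; 0.032 0 0 0 -1; 0.034 0 0 0 -1; 0.034 0 0 0 -1"
}}

```text
time_s: 9.75
tool_pos: [0.463, -0.0433, 0.0595]
tool_rot: [-180.0, -0.0, 9.3]
force: [0.2, -1.1, -3.0]
grip_width: 0.0158
```

```bash
python3 - <<'E'
from h import *
o=get_obs(); print({k:np.round(o[k],3).tolist() for k in ['time_s','tool_pos','tool_rot','force','wrist_torque','qpos']})
im,d=read_camera('scene'); K,M=cam('scene')
u=proj(K,M,[.6,-.02,.08]).astype(int); c=im[max(u[1]-60,0):u[1]+60,u[0]-80:u[0]+80]; cv2.imwrite('pics/f.png',cv2.resize(c,(800,600),interpolation=cv2.INTER_CUBIC)[...,::-1])
E
```

```text
{'time_s': 9.75, 'tool_pos': [0.463, -0.043, 0.06], 'tool_rot': [-179.997, -0.004, 9.316], 'force': [0.171, -1.133, -3.012], 'wrist_torque': [0.037, 0.037, 0.029], 'qpos': [32.377, 6.568, -31.511, 118.254, 4.121, 56.204, -81.944]}
```

View pics/f.png

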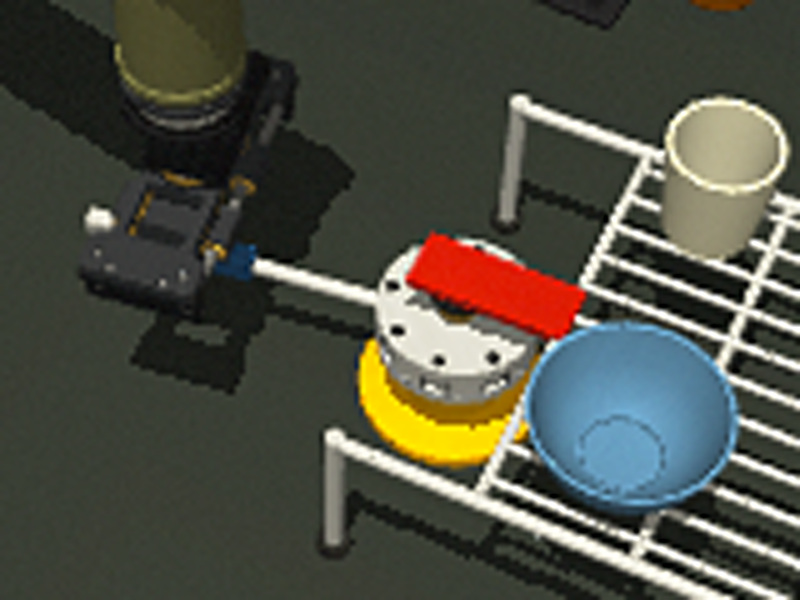

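The rod enters the collar's hole at (380,298) with no push on the wrist. I'll insert fully and make the first half-stroke.

{"name": "drive_tool", "arguments": {
  "moves": "0.003 0 0 0 -1; 0.006 0 0 0 -1; 0.009 0 0 0 -1; 0.012 0 0 0 -1; 0.0135 0 0 0 -1; 0.0135 0 0 0 -1; 0.0135 0 0 0 -1; 0.0135 0 0 0 -1"
}}

```text
time_s: 10.6
tool_pos: [0.476, -0.0413, 0.0595]
tool_rot: [180.0, 0.0, 9.3]
force: [0.6, -1.0, -2.4]
grip_width: 0.0156
```

{"name": "drive_tool", "arguments": {
  "moves": "0 -0.007 0 2.5 -1; 0.0006 -0.0142 0 5 -1; 0.0014 -0.0212 0 7.5 -1; 0.0025 -0.0282 0 10 -1; 0.0039 -0.0352 0 12.5 -1; 0.0055 -0.0421 0 15 -1; 0.0075 -0.0489 0 17.5 -1; 0.0098 -0.0556 0 20 -1"
}}

```text
time_s: 11.4
tool_pos: [0.4755, 0.0096, 0.0592]
tool_rot: [179.6, 0.1, -11.2]
force: [-2.4, -11.6, -1.2]
grip_width: 0.0154
```

```bash
cat > st.py <<'E'
from h import *
C=np.array([.6365,-.0148])
o=get_obs(); p=np.array(o['tool_pos'][:2]); r=p-C; f=np.array(o['force'][:2])
print('t',round(o['time_s'],2),'pos',np.round(o['tool_pos'],4),'rot',np.round(o['tool_rot'],1),'F',np.round(o['force'],1),'M',np.round(o['wrist_torque'],2))
a=np.degrees(np.arctan2(-r[1],-r[0])); t=np.array([-r[1],r[0]])/np.hypot(*r)
print('R',round(np.hypot(*r),4),'angle(heading)',round(a,1),'Ftan(cw resist +)',round(f@t,2),'Frad out',round(f@r/np.hypot(*r),2),'torque about axis',round(np.cross(r,f)+o['wrist_torque'][2],3))
E
python3 st.py
```

```text
t 11.4 pos [0.4755 0.0096 0.0592] rot [ 1.796e+02  1.000e-01 -1.120e+01] F [ -2.4 -11.6  -1.2] M [-2.4   0.49 -1.12]
R 0.1628 angle(heading) -8.6 Ftan(cw resist +) 11.79 Frad out 0.6 torque about axis 0.804st.py:6: DeprecationWarning: Arrays of 2-dimensional vectors are deprecated. Use arrays of 3-dimensional vectors instead. (deprecated in NumPy 2.0)
  print('R',round(np.hypot(*r),4),'angle(heading)',round(a,1),'Ftan(cw resist +)',round(f@t,2),'Frad out',round(f@r/np.hypot(*r),2),'torque about axis',round(np.cross(r,f)+o['wrist_torque'][2],3))
```

{"name": "drive_tool", "arguments": {
  "moves": "0 -0.007 0 2.5 -1; 0.0006 -0.0142 0 5 -1; 0.0014 -0.0212 0 7.5 -1; 0.0025 -0.0282 0 10 -1; 0.0039 -0.0352 0 12.5 -1; 0.0055 -0.0421 0 15 -1; 0.0071 -0.0475 0 17 -1; 0.0071 -0.0475 0 17 -1"
}}

```text
time_s: 12.2
tool_pos: [0.4894, 0.0561, 0.0583]
tool_rot: [179.5, 0.2, -28.1]
force: [-6.9, -10.3, 0.4]
grip_width: 0.0153
```

```bash
python3 -W ignore st.py
```

```text
t 12.2 pos [0.4894 0.0561 0.0583] rot [179.5   0.2 -28.1] F [ -6.9 -10.3   0.4] M [-2.01  1.26 -1.2 ]
R 0.1633 angle(heading) -25.7 Ftan(cw resist +) 12.28 Frad out 1.72 torque about axis 0.801
```

{"name": "drive_tool", "arguments": {
  "moves": "0.0002 0.0085 0 -3 -1; 0.0002 0.0085 0 -3 -1; -0.01 0.009 0 -3 -1; -0.02 0.0096 0 -3 -1; -0.03 0.0101 0 -3 -1; -0.042 0.0107 0 -3 -1; -0.0547 0.0114 0 -3 -1; -0.0547 0.0114 0 -3 -1"
}}

```text
time_s: 13.0
tool_pos: [0.437, 0.0772, 0.0594]
tool_rot: [179.9, 0.0, -24.5]
force: [-0.5, -0.3, -3.2]
grip_width: 0.0155
```

{"name": "drive_tool", "arguments": {
  "moves": "0.0021 0.0303 -0.02 -8 -1; 0.0084 0.06 -0.04 -16 -1; 0.0188 0.0885 -0.06 -24 -1; 0.033 0.1153 -0.08 -32 -1; 0.0509 0.1398 -0.1 -40 -1; 0.0642 0.1543 -0.12 -45.2 -1; 0.0642 0.1543 -0.12 -45.2 -1; 0.0642 0.1543 -0.12 -45.2 -1"
}}

```text
time_s: 13.8
tool_pos: [0.433, -0.0908, 0.1796]
tool_rot: [-180.0, -0.0, 20.4]
force: [-0.1, 0.1, -4.0]
grip_width: 0.0153
```

```bash
cat > look.py <<'E'
import sys
from h import *
from scipy.ndimage import map_coordinates
def phase(im,K,M,C0,z=.096):
    g=cv2.GaussianBlur(cv2.cvtColor(im,cv2.COLOR_RGB2GRAY),(0,0),1).astype(float); best=None
    th=np.radians(np.arange(0,360,.5))
    for dx in np.arange(-.006,.0061,.001):
     for dy in np.arange(-.006,.0061,.001):
      c=np.array(C0)+[dx,dy]
      uv=np.array([proj(K,M,[c[0]+.0438*np.cos(t),c[1]+.0438*np.sin(t),z]) for t in th])
      ok=(uv[:,0]>2)&(uv[:,0]<509)&(uv[:,1]>2)&(uv[:,1]<381)
      v=map_coordinates(g,[uv[:,1],uv[:,0]],order=1,mode='nearest'); v=v-cv2.GaussianBlur(v[None],(0,0),15)[0]; v[~ok]=0
      v=np.clip(v,-60,15)
      s=v.reshape(8,90).sum(0); s=np.convolve(np.r_[s[-3:],s,s[:3]],np.ones(7)/7,'valid'); k=s.argmin()
      if best is None or s[k]<best[0]: best=(s[k],k*.5,c)
    return best
if __name__=='__main__':
    o=get_obs(); K,M=cam('wrist'); im,d=read_camera('wrist'); n=sys.argv[1]; np.savez(n+'.npz',im=im,d=d,M=M,K=K)
    print(o['tool_pos'],o['tool_rot'],o['force'])
    print(phase(im,K,M,[.6365,-.0148]))
    cv2.imwrite(f'pics/{n}.png',cv2.resize(im,(800,600))[...,::-1])
E
python3 look.py w4; python3 - <<'E'
from look import *
w=np.load('w1.npz'); T=np.eye(4);T[:3,:3]=R.from_euler('xyz',[180,0,0],degrees=True).as_matrix();T[:3,3]=[.4994,-.0222,.283]
print(phase(w['im'],w['K'],T@np.array(calibration('wrist')['T_tool_cam']),[.6365,-.0148]))
E
```

```text
[ 0.43299243 -0.09081888  0.17963379] [-1.79998470e+02 -3.84907219e-02  2.04241949e+01] [-0.07002591  0.08152518 -3.95618481]
(np.float64(0.0), np.float64(0.0), array([ 0.6305, -0.0208]))
(np.float64(-420.0), np.float64(9.5), array([ 0.6365, -0.0148]))
```

View pics/w4.png

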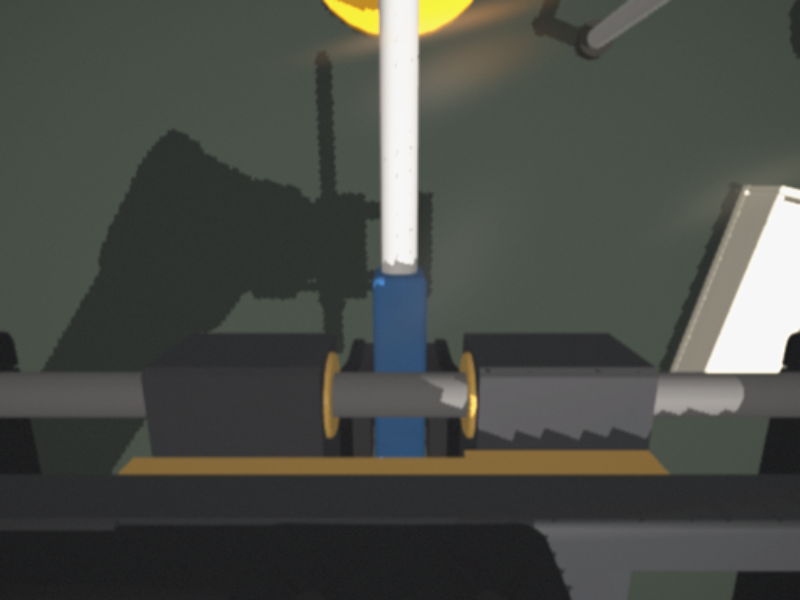

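That view shows only the yellow base at the top edge (400,15), because the camera leans back. I'll go higher and nearer.

{"name": "drive_tool", "arguments": {
  "moves": "0.01 0 -0.03 0 -1; 0.03 0 -0.06 0 -1; 0.06 0 -0.09 0 -1; 0.08 0 -0.11 0 -1; 0.08 0 -0.11 0 -1; 0.08 0 -0.11 0 -1; 0.08 0 -0.11 0 -1; 0.08 0 -0.11 0 -1"
}}

```text
time_s: 14.65
tool_pos: [0.5063, -0.0632, 0.2881]
tool_rot: [-179.9, 0.1, 20.5]
force: [0.1, 0.2, -2.1]
grip_width: 0.0153
```

```bash
python3 look.py w5
```

```text
[ 0.50630642 -0.06318121  0.28810602] [-1.79947540e+02  1.46472024e-01  2.04764819e+01] [ 0.09654815  0.23262423 -2.06620462]
(np.float64(-335.5128736422278), np.float64(34.5), array([ 0.6355, -0.0148]))
```

View pics/w5.png

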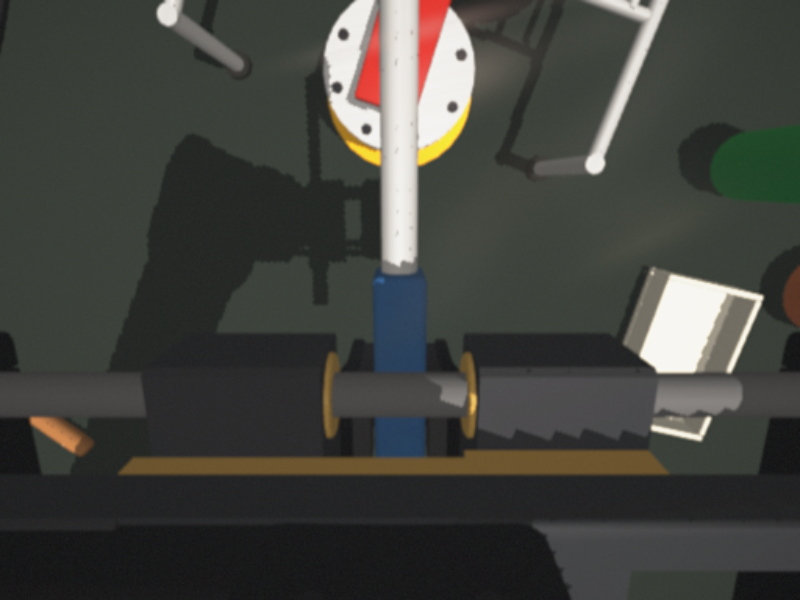

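The marks at (366,129), (452,107), (343,34), (337,88) and (461,55) put the holes at headings -10.7° and +34.3°. So the collar turned about 20° on that stroke: wind-up and play take about 17° of each. Next is hole +34.3°.

{"name": "drive_tool", "arguments": {
  "moves": "-0.035 0.02 0 -6 -1; -0.0664 0.0501 0.03 -13.8 -1; -0.0664 0.0501 0.08 -13.8 -1; -0.0664 0.0501 0.13 -13.8 -1; -0.0664 0.0501 0.18 -13.8 -1; -0.0664 0.0501 0.215 -13.8 -1; -0.0664 0.0501 0.23 -13.8 -1; -0.0664 0.0501 0.23 -13.8 -1"
}}

```text
time_s: 15.5
tool_pos: [0.4599, -0.1327, 0.0566]
tool_rot: [-179.7, 0.2, 34.3]
force: [-0.1, 0.3, -3.1]
grip_width: 0.0153
```

{"name": "drive_tool", "arguments": {
  "moves": "0.012 0 0 0 -1; 0.02 0 0 0 -1; 0.025 0 0 0 -1; 0.03 0 0 0 -1; 0.035 0 0 0 -1; 0.038 0 0 0 -1; 0.038 0 0 0 -1; 0.038 0 0 0 -1"
}}

```text
time_s: 16.3
tool_pos: [0.4942, -0.112, 0.0594]
tool_rot: [-180.0, 0.0, 34.3]
force: [-0.7, -0.2, -2.8]
grip_width: 0.0153
```

```bash
python3 -W ignore st.py
```

```text
t 16.3 pos [ 0.4942 -0.112   0.0594] rot [-180.     0.    34.3] F [-0.7 -0.2 -2.8] M [-0.04  0.02 -0.04]
R 0.1723 angle(heading) 34.3 Ftan(cw resist +) -0.21 Frad out 0.72 torque about axis -0.073
```

{"name": "drive_tool", "arguments": {
  "moves": "0.004 0 0 0 -1; 0.008 0 0 0 -1; 0.0095 0 0 0 -1; 0.0095 0 0 0 -1; 0.0097 -0.0057 0 2 -1; 0.0099 -0.0113 0 4 -1; 0.0103 -0.017 0 6 -1; 0.0111 -0.0226 0 8 -1"
}}

```text
time_s: 17.1
tool_pos: [0.4912, -0.0887, 0.0598]
tool_rot: [179.9, -0.0, 26.1]
force: [1.0, -5.2, -3.1]
grip_width: 0.0151
```

{"name": "drive_tool", "arguments": {
  "moves": "0.0004 -0.0113 0 4 -1; 0.0016 -0.0226 0 8 -1; 0.0036 -0.0338 0 12 -1; 0.0063 -0.0448 0 16 -1; 0.0098 -0.0556 0 20 -1; 0.014 -0.0661 0 24 -1; 0.019 -0.0763 0 28 -1; 0.0218 -0.0813 0 30 -1"
}}

```text
time_s: 17.9
tool_pos: [0.4735, -0.0089, 0.0595]
tool_rot: [179.7, 0.1, -4.2]
force: [-1.0, -11.1, -2.0]
grip_width: 0.0161
```

```bash
python3 -W ignore st.py
```

```text
t 17.9 pos [ 0.4735 -0.0089  0.0595] rot [ 1.797e+02  1.000e-01 -4.200e+00] F [ -1.  -11.1  -2. ] M [-2.34  0.25 -1.11]
R 0.1631 angle(heading) -2.1 Ftan(cw resist +) 11.11 Frad out 0.63 torque about axis 0.7
```

{"name": "drive_tool", "arguments": {
  "moves": "0.0002 -0.0085 0 3 -1; 0.0009 -0.017 0 6 -1; 0.002 -0.0254 0 9 -1; 0.0036 -0.0338 0 12 -1; 0.0055 -0.0421 0 15 -1; 0.008 -0.0502 0 18 -1; 0.0108 -0.0582 0 21 -1; 0.0138 -0.0656 0 24 -1"
}}

```text
time_s: 18.7
tool_pos: [0.489, 0.0554, 0.0583]
tool_rot: [179.5, 0.3, -28.2]
force: [-7.4, -8.3, 0.4]
grip_width: 0.0155
```

```bash
python3 -W ignore st.py
```

```text
t 18.7 pos [0.489  0.0554 0.0583] rot [179.5   0.3 -28.2] F [-7.4 -8.3  0.4] M [-1.9   1.29 -1.01]
R 0.1634 angle(heading) -25.5 Ftan(cw resist +) 10.66 Frad out 3.09 torque about axis 0.733
```

{"name": "drive_tool", "arguments": {
  "moves": "0.0002 0.0085 0 -3 -1; 0.0002 0.0085 0 -3 -1; -0.01 0.009 0 -3 -1; -0.02 0.0096 0 -3 -1; -0.03 0.0101 0 -3 -1; -0.042 0.0107 0 -3 -1; -0.0547 0.0114 0 -3 -1; -0.0547 0.0114 0 -3 -1"
}}

```text
time_s: 19.5
tool_pos: [0.4367, 0.0768, 0.0594]
tool_rot: [180.0, 0.0, -24.5]
force: [0.2, -1.0, -2.1]
grip_width: 0.0151
```

{"name": "drive_tool", "arguments": {
  "moves": "0.0024 0.0321 0 -8.5 -1; 0.0095 0.0636 0 -17 -1; 0.0212 0.0936 0 -25.5 -1; 0.0372 0.1216 0 -34 -1; 0.0571 0.1469 0 -42.5 -1; 0.0806 0.169 0 -51 -1; 0.1055 0.1864 0 -59 -1; 0.1055 0.1864 0 -59 -1"
}}

```text
time_s: 20.3
tool_pos: [0.4588, -0.1423, 0.0601]
tool_rot: [179.8, -0.1, 34.2]
force: [-0.1, 0.3, -2.6]
grip_width: 0.0155
```

{"name": "drive_tool", "arguments": {
  "moves": "0.0 0 0 0 -1; 0.018 0 0 0 -1; 0.024 0 0 0 -1; 0.028 0 0 0 -1; 0.031 0 0 0 -1; 0.034 0 0 0 -1; 0.037 0 0 0 -1; 0.037 0 0 0 -1"
}}

```text
time_s: 21.1
tool_pos: [0.4874, -0.1168, 0.0596]
tool_rot: [180.0, -0.0, 34.3]
force: [1.2, -0.3, -2.1]
grip_width: 0.0154
```

```bash
python3 -W ignore st.py
```

```text
t 21.1 pos [ 0.4874 -0.1168  0.0596] rot [180.   -0.   34.3] F [ 1.2 -0.3 -2.1] M [0.04 0.   0.06]
R 0.1807 angle(heading) 34.4 Ftan(cw resist +) 0.91 Frad out -0.81 torque about axis 0.221
```

{"name": "drive_tool", "arguments": {
  "moves": "0.005 0 0 0 -1; 0.01 0 0 0 -1; 0.014 0 0 0 -1; 0.018 0 0 0 -1; 0.0182 -0.0057 0 2 -1; 0.0184 -0.0113 0 4 -1; 0.0188 -0.017 0 6 -1; 0.0196 -0.0226 0 8 -1"
}}

```text
time_s: 21.9
tool_pos: [0.4915, -0.0886, 0.0599]
tool_rot: [179.9, -0.1, 26.1]
force: [1.9, -3.8, -2.9]
grip_width: 0.0163
```

{"name": "drive_tool", "arguments": {
  "moves": "0.0004 -0.0113 0 4 -1; 0.0016 -0.0226 0 8 -1; 0.0036 -0.0338 0 12 -1; 0.0063 -0.0448 0 16 -1; 0.0098 -0.0556 0 20 -1; 0.014 -0.0661 0 24 -1; 0.019 -0.0763 0 28 -1; 0.0218 -0.0813 0 30 -1"
}}

```text
time_s: 22.7
tool_pos: [0.474, -0.0088, 0.0596]
tool_rot: [179.7, 0.0, -4.1]
force: [-1.0, -11.4, -2.9]
grip_width: 0.0153
```

```bash
python3 -W ignore st.py
```

```text
t 22.7 pos [ 0.474  -0.0088  0.0596] rot [179.7   0.   -4.1] F [ -1.  -11.4  -2.9] M [-2.28  0.16 -1.13]
R 0.1626 angle(heading) -2.1 Ftan(cw resist +) 11.43 Frad out 0.59 torque about axis 0.731
```

{"name": "drive_tool", "arguments": {
  "moves": "0.0002 -0.0085 0 3 -1; 0.0009 -0.017 0 6 -1; 0.002 -0.0254 0 9 -1; 0.0036 -0.0338 0 12 -1; 0.0055 -0.0421 0 15 -1; 0.008 -0.0502 0 18 -1; 0.0108 -0.0582 0 21 -1; 0.0138 -0.0656 0 24 -1"
}}

```text
time_s: 23.5
tool_pos: [0.4894, 0.0554, 0.0584]
tool_rot: [179.5, 0.2, -28.2]
force: [-6.2, -7.8, -0.6]
grip_width: 0.0155
```

```bash
python3 -W ignore st.py
```

```text
t 23.5 pos [0.4894 0.0554 0.0584] rot [179.5   0.2 -28.2] F [-6.2 -7.8 -0.6] M [-1.85  1.06 -0.99]
R 0.163 angle(heading) -25.5 Ftan(cw resist +) 9.66 Frad out 2.2 torque about axis 0.587
```

{"name": "drive_tool", "arguments": {
  "moves": "0.0002 0.0085 0 -3 -1; 0.0002 0.0085 0 -3 -1; -0.01 0.009 0 -3 -1; -0.02 0.0096 0 -3 -1; -0.03 0.0101 0 -3 -1; -0.042 0.0107 0 -3 -1; -0.0547 0.0114 0 -3 -1; -0.0547 0.0114 0 -3 -1"
}}

```text
time_s: 24.3
tool_pos: [0.4365, 0.0765, 0.0594]
tool_rot: [180.0, 0.0, -24.5]
force: [-0.6, -0.6, -2.8]
grip_width: 0.0154
```

{"name": "drive_tool", "arguments": {
  "moves": "0.0024 0.0321 0 -8.5 -1; 0.0095 0.0636 0 -17 -1; 0.0212 0.0936 0 -25.5 -1; 0.0372 0.1216 0 -34 -1; 0.0571 0.1469 0 -42.5 -1; 0.0806 0.169 0 -51 -1; 0.1055 0.1864 0 -59 -1; 0.1055 0.1864 0 -59 -1"
}}

```text
time_s: 25.1
tool_pos: [0.4586, -0.1427, 0.0602]
tool_rot: [179.8, -0.1, 34.2]
force: [-1.0, 0.2, -2.6]
grip_width: 0.0159
```

{"name": "drive_tool", "arguments": {
  "moves": "0.0 0 0 0 -1; 0.018 0 0 0 -1; 0.024 0 0 0 -1; 0.028 0 0 0 -1; 0.031 0 0 0 -1; 0.034 0 0 0 -1; 0.037 0 0 0 -1; 0.037 0 0 0 -1"
}}

```text
time_s: 25.9
tool_pos: [0.4871, -0.1173, 0.0596]
tool_rot: [180.0, -0.0, 34.3]
force: [0.4, -0.6, -3.1]
grip_width: 0.0155
```

```bash
python3 -W ignore st.py
```

```text
t 25.9 pos [ 0.4871 -0.1173  0.0596] rot [180.   -0.   34.3] F [ 0.4 -0.6 -3.1] M [-0.    0.02  0.02]
R 0.1811 angle(heading) 34.5 Ftan(cw resist +) 0.69 Frad out 0.03 torque about axis 0.147
```

{"name": "drive_tool", "arguments": {
  "moves": "0.005 0 0 0 -1; 0.01 0 0 0 -1; 0.014 0 0 0 -1; 0.018 0 0 0 -1; 0.0182 -0.0057 0 2 -1; 0.0184 -0.0113 0 4 -1; 0.0188 -0.017 0 6 -1; 0.0196 -0.0226 0 8 -1"
}}

```text
time_s: 26.7
tool_pos: [0.4911, -0.0887, 0.0598]
tool_rot: [179.9, -0.0, 26.1]
force: [1.6, -3.8, -2.7]
grip_width: 0.0155
```

{"name": "drive_tool", "arguments": {
  "moves": "0.0002 -0.0085 0 3 -1; 0.0009 -0.017 0 6 -1; 0.002 -0.0254 0 9 -1; 0.0036 -0.0338 0 12 -1; 0.0055 -0.0421 0 15 -1; 0.0063 -0.0448 0 16 -1; 0.0063 -0.0448 0 16 -1; 0.0063 -0.0448 0 16 -1"
}}

```text
time_s: 27.5
tool_pos: [0.4775, -0.0496, 0.0602]
tool_rot: [179.7, -0.1, 9.9]
force: [1.7, -10.0, -3.1]
grip_width: 0.0153
```

```bash
python3 -W ignore st.py
```

```text
t 27.5 pos [ 0.4775 -0.0496  0.0602] rot [ 1.797e+02 -1.000e-01  9.900e+00] F [  1.7 -10.   -3.1] M [-2.08 -0.3  -1.03]
R 0.1628 angle(heading) 12.3 Ftan(cw resist +) 10.14 Frad out 0.52 torque about axis 0.616
```

Still running free at a heading of 10°. I'll continue in 8° steps.

{"name": "drive_tool", "arguments": {
  "moves": "0.0001 -0.0057 0 2 -1; 0.0004 -0.0113 0 4 -1; 0.0009 -0.017 0 6 -1; 0.0016 -0.0226 0 8 -1; 0.0016 -0.0226 0 8 -1; 0.0016 -0.0226 0 8 -1; 0.0016 -0.0226 0 8 -1; 0.0016 -0.0226 0 8 -1"
}}

```text
time_s: 28.3
tool_pos: [0.474, -0.0271, 0.0598]
tool_rot: [179.7, -0.0, 1.9]
force: [-0.4, -10.2, -1.4]
grip_width: 0.0156
```

```bash
python3 -W ignore st.py
```

```text
t 28.3 pos [ 0.474  -0.0271  0.0598] rot [179.7  -0.    1.9] F [ -0.4 -10.2  -1.4] M [-2.11  0.08 -0.98]
R 0.163 angle(heading) 4.3 Ftan(cw resist +) 10.16 Frad out 1.17 torque about axis 0.679
```

{"name": "drive_tool", "arguments": {
  "moves": "0.0001 -0.0057 0 2 -1; 0.0004 -0.0113 0 4 -1; 0.0009 -0.017 0 6 -1; 0.0016 -0.0226 0 8 -1; 0.0025 -0.0282 0 10 -1; 0.0025 -0.0282 0 10 -1; 0.0025 -0.0282 0 10 -1; 0.0025 -0.0282 0 10 -1"
}}

```text
time_s: 29.1
tool_pos: [0.4741, 0.0013, 0.0593]
tool_rot: [179.7, 0.1, -8.1]
force: [-3.2, -9.6, -1.9]
grip_width: 0.016
```

```bash
python3 -W ignore st.py
```

```text
t 29.1 pos [0.4741 0.0013 0.0593] rot [ 1.797e+02  1.000e-01 -8.100e+00] F [-3.2 -9.6 -1.9] M [-1.98  0.45 -1.05]
R 0.1632 angle(heading) -5.7 Ftan(cw resist +) 9.91 Frad out 2.27 torque about axis 0.566
```

{"name": "drive_tool", "arguments": {
  "moves": "0.0001 -0.0057 0 2 -1; 0.0004 -0.0113 0 4 -1; 0.0009 -0.017 0 6 -1; 0.0016 -0.0226 0 8 -1; 0.0025 -0.0282 0 10 -1; 0.0025 -0.0282 0 10 -1; 0.0025 -0.0282 0 10 -1; 0.0025 -0.0282 0 10 -1"
}}

```text
time_s: 29.9
tool_pos: [0.4792, 0.0289, 0.0588]
tool_rot: [179.6, 0.2, -18.1]
force: [-5.6, -9.2, -0.6]
grip_width: 0.0154
```

```bash
python3 -W ignore st.py
```

```text
t 29.9 pos [0.4792 0.0289 0.0588] rot [179.6   0.2 -18.1] F [-5.6 -9.2 -0.6] M [-1.94  0.87 -0.99]
R 0.1632 angle(heading) -15.5 Ftan(cw resist +) 10.39 Frad out 2.92 torque about axis 0.705
```

{"name": "drive_tool", "arguments": {
  "moves": "0.0001 -0.0057 0 2 -1; 0.0004 -0.0113 0 4 -1; 0.0009 -0.017 0 6 -1; 0.0016 -0.0226 0 8 -1; 0.0025 -0.0282 0 10 -1; 0.0025 -0.0282 0 10 -1; 0.0025 -0.0282 0 10 -1; 0.0025 -0.0282 0 10 -1"
}}

```text
time_s: 30.7
tool_pos: [0.4889, 0.0551, 0.0582]
tool_rot: [179.5, 0.3, -28.0]
force: [-7.4, -8.7, -0.7]
grip_width: 0.0154
```

```bash
python3 -W ignore st.py
```

```text
t 30.7 pos [0.4889 0.0551 0.0582] rot [179.5   0.3 -28. ] F [-7.4 -8.7 -0.7] M [-1.85  1.38 -0.98]
R 0.1633 angle(heading) -25.4 Ftan(cw resist +) 11.01 Frad out 2.96 torque about axis 0.821
```

Still free (0.82 N m, within noise), with the pad at roughly 4.3 mm. On to the next hole.

{"name": "drive_tool", "arguments": {
  "moves": "0.0002 0.0085 0 -3 -1; 0.0002 0.0085 0 -3 -1; -0.01 0.009 0 -3 -1; -0.02 0.0096 0 -3 -1; -0.03 0.0101 0 -3 -1; -0.042 0.0107 0 -3 -1; -0.0547 0.0114 0 -3 -1; -0.0547 0.0114 0 -3 -1"
}}

```text
time_s: 31.5
tool_pos: [0.4368, 0.0764, 0.0594]
tool_rot: [180.0, 0.0, -24.5]
force: [0.7, 0.3, -2.5]
grip_width: 0.0157
```

{"name": "drive_tool", "arguments": {
  "moves": "0.0024 0.0321 0 -8.5 -1; 0.0095 0.0636 0 -17 -1; 0.0212 0.0936 0 -25.5 -1; 0.0372 0.1216 0 -34 -1; 0.0571 0.1469 0 -42.5 -1; 0.0806 0.169 0 -51 -1; 0.1055 0.1864 0 -59 -1; 0.1055 0.1864 0 -59 -1"
}}

```text
time_s: 32.3
tool_pos: [0.4588, -0.1428, 0.0602]
tool_rot: [179.8, -0.1, 34.2]
force: [-0.2, -0.4, -2.7]
grip_width: 0.0156
```

{"name": "drive_tool", "arguments": {
  "moves": "0.0 0 0 0 -1; 0.018 0 0 0 -1; 0.024 0 0 0 -1; 0.028 0 0 0 -1; 0.031 0 0 0 -1; 0.034 0 0 0 -1; 0.037 0 0 0 -1; 0.037 0 0 0 -1"
}}

```text
time_s: 33.1
tool_pos: [0.4873, -0.1173, 0.0596]
tool_rot: [180.0, -0.0, 34.3]
force: [1.8, 0.6, -3.4]
grip_width: 0.0158
```

```bash
python3 -W ignore st.py
```

```text
t 33.1 pos [ 0.4873 -0.1173  0.0596] rot [180.   -0.   34.3] F [ 1.8  0.6 -3.4] M [-0.02  0.   -0.03]
R 0.1811 angle(heading) 34.5 Ftan(cw resist +) 0.52 Frad out -1.87 torque about axis 0.062
```

{"name": "drive_tool", "arguments": {
  "moves": "0.005 0 0 0 -1; 0.01 0 0 0 -1; 0.014 0 0 0 -1; 0.018 0 0 0 -1; 0.0182 -0.0057 0 2 -1; 0.0184 -0.0113 0 4 -1; 0.0188 -0.017 0 6 -1; 0.0196 -0.0226 0 8 -1"
}}

```text
time_s: 33.9
tool_pos: [0.4916, -0.0892, 0.06]
tool_rot: [179.8, -0.1, 26.1]
force: [2.4, -4.7, -3.0]
grip_width: 0.0156
```

{"name": "drive_tool", "arguments": {
  "moves": "0.0002 -0.0085 0 3 -1; 0.0009 -0.017 0 6 -1; 0.002 -0.0254 0 9 -1; 0.0025 -0.0282 0 10 -1; 0.0025 -0.0282 0 10 -1; 0.0025 -0.0282 0 10 -1; 0.0025 -0.0282 0 10 -1; 0.0025 -0.0282 0 10 -1"
}}

```text
time_s: 34.7
tool_pos: [0.4827, -0.0665, 0.0606]
tool_rot: [179.6, -0.2, 15.9]
force: [4.4, -10.2, -3.1]
grip_width: 0.0154
```

```bash
python3 -W ignore st.py
```

```text
t 34.7 pos [ 0.4827 -0.0665  0.0606] rot [179.6  -0.2  15.9] F [  4.4 -10.2  -3.1] M [-2.18 -0.73 -1.06]
R 0.1623 angle(heading) 18.6 Ftan(cw resist +) 11.07 Frad out -0.95 torque about axis 0.739
```

{"name": "drive_tool", "arguments": {
  "moves": "0.0001 -0.0057 0 2 -1; 0.0004 -0.0113 0 4 -1; 0.0009 -0.017 0 6 -1; 0.0016 -0.0226 0 8 -1; 0.0016 -0.0226 0 8 -1; 0.0016 -0.0226 0 8 -1; 0.0016 -0.0226 0 8 -1; 0.0016 -0.0226 0 8 -1"
}}

```text
time_s: 35.5
tool_pos: [0.4769, -0.0447, 0.0602]
tool_rot: [179.7, -0.1, 7.9]
force: [2.0, -11.3, -2.2]
grip_width: 0.0155
```

```bash
cat > sa.py <<'E'
from h import *
C=np.array([.6365,-.0148]); L=[]
for i in range(4):
    o=get_obs(); r=np.array(o['tool_pos'][:2])-C; f=np.array(o['force'][:2]); t=np.array([-r[1],r[0]])/np.hypot(*r)
    L.append([o['time_s'],np.degrees(np.arctan2(-r[1],-r[0])),o['tool_rot'][2],f@t,o['wrist_torque'][2],np.hypot(*r)*(f@t)+o['wrist_torque'][2],np.hypot(*o['wrist_torque'][:2])])
    if i<3: read_camera('wrist')
L=np.array(L); print('t ang head Ftan Mz torque Mhoriz'); print(np.round(L[:,5],2),np.round(L.mean(0),2))
E
python3 sa.py
```

```text
t ang head Ftan Mz torque Mhoriz
[0.82 0.72 0.83 0.91] [35.58 10.6   7.93 11.36 -1.03  0.82  2.37]
```

{"name": "drive_tool", "arguments": {
  "moves": "0.0001 -0.0057 0 2 -1; 0.0004 -0.0113 0 4 -1; 0.0009 -0.017 0 6 -1; 0.0009 -0.017 0 6 -1; 0.0009 -0.017 0 6 -1; 0.0009 -0.017 0 6 -1; 0.0009 -0.017 0 6 -1; 0.0009 -0.017 0 6 -1"
}}

```text
time_s: 36.45
tool_pos: [0.4746, -0.0279, 0.0599]
tool_rot: [179.7, -0.1, 1.9]
force: [1.1, -11.8, -2.7]
grip_width: 0.0156
```

```bash
python3 sa.py
```

```text
t ang head Ftan Mz torque Mhoriz
[0.9  0.85 0.99 0.91] [36.52  4.64  1.91 11.88 -1.02  0.91  2.47]
```

{"name": "drive_tool", "arguments": {
  "moves": "0.0001 -0.0057 0 2 -1; 0.0004 -0.0113 0 4 -1; 0.0006 -0.0142 0 5 -1; 0.0006 -0.0142 0 5 -1; 0.0006 -0.0142 0 5 -1; 0.0006 -0.0142 0 5 -1; 0.0006 -0.0142 0 5 -1; 0.0006 -0.0142 0 5 -1"
}}

```text
time_s: 37.4
tool_pos: [0.4741, -0.014, 0.0597]
tool_rot: [179.7, -0.0, -3.1]
force: [-0.2, -12.1, -1.1]
grip_width: 0.0154
```

```bash
python3 sa.py
```

```text
t ang head Ftan Mz torque Mhoriz
[0.95 0.91 0.92 1.03] [37.47 -0.29 -3.1  12.29 -1.04  0.95  2.58]
```

{"name": "drive_tool", "arguments": {
  "moves": "0.0001 -0.0057 0 2 -1; 0.0004 -0.0113 0 4 -1; 0.0006 -0.0142 0 5 -1; 0.0006 -0.0142 0 5 -1; 0.0006 -0.0142 0 5 -1; 0.0006 -0.0142 0 5 -1; 0.0006 -0.0142 0 5 -1; 0.0006 -0.0142 0 5 -1"
}}

```text
time_s: 38.35
tool_pos: [0.4747, -0.0, 0.0594]
tool_rot: [179.6, 0.0, -8.1]
force: [-1.5, -12.7, -1.9]
grip_width: 0.0158
```

```bash
python3 sa.py
```

```text
t ang head Ftan Mz torque Mhoriz
[1.05 0.78 1.09 0.99] [38.42 -5.23 -8.1  12.53 -1.06  0.98  2.65]
```

{"name": "drive_tool", "arguments": {
  "moves": "0.0001 -0.0057 0 2 -1; 0.0004 -0.0113 0 4 -1; 0.0006 -0.0142 0 5 -1; 0.0006 -0.0142 0 5 -1; 0.0006 -0.0142 0 5 -1; 0.0006 -0.0142 0 5 -1; 0.0006 -0.0142 0 5 -1; 0.0006 -0.0142 0 5 -1"
}}

```text
time_s: 39.3
tool_pos: [0.4764, 0.0139, 0.0591]
tool_rot: [179.6, 0.1, -13.1]
force: [-3.4, -12.6, -0.0]
grip_width: 0.0155
```

```bash
python3 sa.py
```

```text
t ang head Ftan Mz torque Mhoriz
[1.05 0.92 1.04 0.9 ] [ 39.38 -10.16 -13.11  12.42  -1.04   0.98   2.67]
```

{"name": "drive_tool", "arguments": {
  "moves": "0.0001 -0.0057 0 2 -1; 0.0004 -0.0113 0 4 -1; 0.0006 -0.0142 0 5 -1; 0.0006 -0.0142 0 5 -1; 0.0006 -0.0142 0 5 -1; 0.0006 -0.0142 0 5 -1; 0.0006 -0.0142 0 5 -1; 0.0006 -0.0142 0 5 -1"
}}

```text
time_s: 40.25
tool_pos: [0.4795, 0.0275, 0.0588]
tool_rot: [179.6, 0.2, -18.1]
force: [-4.7, -12.9, -0.5]
grip_width: 0.0154
```

```bash
python3 sa.py
```

```text
t ang head Ftan Mz torque Mhoriz
[1.19 1.1  1.03 1.14] [ 40.33 -15.09 -18.11  13.05  -1.01   1.11   2.74]
```

{"name": "drive_tool", "arguments": {
  "moves": "0.0001 -0.0057 0 2 -1; 0.0004 -0.0113 0 4 -1; 0.0006 -0.0142 0 5 -1; 0.0006 -0.0142 0 5 -1; 0.0006 -0.0142 0 5 -1; 0.0006 -0.0142 0 5 -1; 0.0006 -0.0142 0 5 -1; 0.0006 -0.0142 0 5 -1"
}}

```text
time_s: 41.2
tool_pos: [0.4836, 0.0409, 0.0585]
tool_rot: [179.5, 0.2, -23.1]
force: [-5.6, -12.1, 0.4]
grip_width: 0.0158
```

```bash
python3 sa.py
```

```text
t ang head Ftan Mz torque Mhoriz
[1.08 1.23 1.21 1.14] [ 41.28 -19.99 -23.1   13.76  -1.08   1.16   2.83]
```

```bash
python3 - <<'E'
from look import *
K,M=cam('scene'); a=np.load('scene.npz')
im,d=read_camera('scene'); np.savez('s2.npz',im=im,d=d)
print('start',phase(a['im'],K,M,[.6365,-.0150]),'expected 9.3')
print('now',phase(im,K,M,[.6365,-.0150]))
u=proj(K,M,[.6365,-.015,.09]).astype(int); 
crop=lambda i:cv2.resize(i[u[1]-30:u[1]+30,u[0]-40:u[0]+40],(400,300),interpolation=cv2.INTER_CUBIC)
cv2.imwrite('pics/g.png',np.hstack([crop(a['im']),crop(im)])[...,::-1])
E
```

```text
start (np.float64(-169.72347404656603), np.float64(10.0), array([ 0.6355, -0.015 ])) expected 9.3
now (np.float64(-183.01851015828044), np.float64(43.0), array([ 0.6365, -0.015 ]))
```

View pics/g.png

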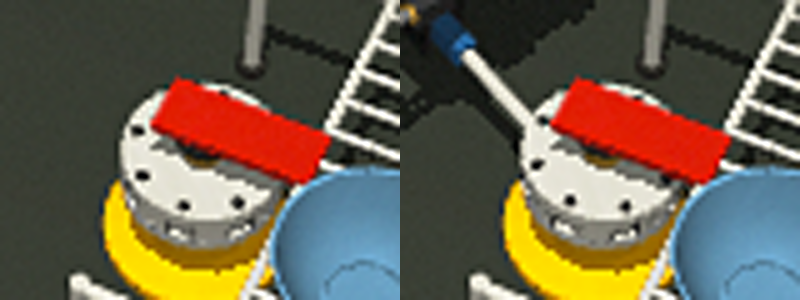

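Marks before and now: the phase shows the working hole at heading -2°, so the collar has turned about 191° (5.3 mm of rise). That is past the largest gap, so the rising torque is real bearing. I'll continue towards about twice the free torque.

{"name": "drive_tool", "arguments": {
  "moves": "0.0001 -0.0057 0 2 -1; 0.0004 -0.0113 0 4 -1; 0.0006 -0.0142 0 5 -1; 0.0006 -0.0142 0 5 -1; 0.0006 -0.0142 0 5 -1; 0.0006 -0.0142 0 5 -1; 0.0006 -0.0142 0 5 -1; 0.0006 -0.0142 0 5 -1"
}}

```text
time_s: 42.2
tool_pos: [0.4889, 0.0537, 0.0582]
tool_rot: [179.4, 0.2, -28.1]
force: [-7.2, -11.8, 0.7]
grip_width: 0.0156
```

```bash
python3 sa.py
```

```text
t ang head Ftan Mz torque Mhoriz
[1.14 1.13 1.26 1.11] [ 42.28 -24.9  -28.1   13.72  -1.07   1.16   2.87]
```

Torque 1.16 against about 0.73 free (1.6×). One more hole is needed to reach about 2×. I'll draw out and measure the phase.

{"name": "drive_tool", "arguments": {
  "moves": "0.0002 0.0085 0 -3 -1; 0.0002 0.0085 0 -3 -1; -0.01 0.009 0 -3 -1; -0.02 0.0096 0 -3 -1; -0.03 0.0101 0 -3 -1; -0.042 0.0107 0 -3 -1; -0.0547 0.0114 0 -3 -1; -0.0547 0.0114 0 -3 -1"
}}

```text
time_s: 43.15
tool_pos: [0.4368, 0.0768, 0.0594]
tool_rot: [180.0, 0.1, -24.5]
force: [-0.6, 0.1, -3.9]
grip_width: 0.0155
```

```bash
python3 - <<'E'
from look import *
for c in ['scene','top']:
    K,M=cam(c); a=np.load(c+'.npz'); im,d=read_camera(c); np.savez(c+'3.npz',im=im)
    print(c,'start',phase(a['im'],K,M,[.6365,-.0150]),'now',phase(im,K,M,[.6365,-.0150]))
o=get_obs(); print(o['time_s'],o['tool_pos'],o['tool_rot'])
E
```

```text
scene start (np.float64(-169.72347404656603), np.float64(10.0), array([ 0.6355, -0.015 ])) now (np.float64(-164.1484658263405), np.float64(38.0), array([ 0.6365, -0.014 ]))
top start (np.float64(-214.4057798765254), np.float64(9.0), array([ 0.6365, -0.016 ])) now (np.float64(-219.73072172244284), np.float64(38.0), array([ 0.6355, -0.016 ]))
43.25 [0.43876554 0.07579965 0.05980417] [-1.79977648e+02 -6.23966352e-02 -2.46095044e+01]
```

{"name": "drive_tool", "arguments": {
  "moves": "0.0024 0.0321 0 -8.5 -1; 0.0095 0.0636 0 -17 -1; 0.0212 0.0936 0 -25.5 -1; 0.0372 0.1216 0 -34 -1; 0.0571 0.1469 0 -42.5 -1; 0.0806 0.169 0 -51 -1; 0.1071 0.1874 0 -59.5 -1; 0.1167 0.1928 0 -62.4 -1"
}}

```text
time_s: 44.05
tool_pos: [0.4659, -0.1529, 0.0601]
tool_rot: [179.8, -0.0, 37.7]
force: [-1.0, -0.2, -2.7]
grip_width: 0.0153
```

{"name": "drive_tool", "arguments": {
  "moves": "0.0 0 0 0 -1; 0.014 0 0 0 -1; 0.022 0 0 0 -1; 0.027 0 0 0 -1; 0.031 0 0 0 -1; 0.034 0 0 0 -1; 0.037 0 0 0 -1; 0.037 0 0 0 -1"
}}

```text
time_s: 44.85
tool_pos: [0.4936, -0.1257, 0.0596]
tool_rot: [180.0, -0.0, 37.7]
force: [0.4, -0.3, -3.3]
grip_width: 0.0156
```

```bash
python3 -W ignore st.py
```

```text
t 44.85 pos [ 0.4936 -0.1257  0.0596] rot [180.   -0.   37.7] F [ 0.4 -0.3 -3.3] M [ 0.02 -0.05  0.07]
R 0.1809 angle(heading) 37.8 Ftan(cw resist +) 0.46 Frad out -0.11 torque about axis 0.152
```

{"name": "drive_tool", "arguments": {
  "moves": "0.005 0 0 0 -1; 0.01 0 0 0 -1; 0.014 0 0 0 -1; 0.018 0 0 0 -1; 0.0182 -0.0057 0 2 -1; 0.0184 -0.0113 0 4 -1; 0.0188 -0.017 0 6 -1; 0.0196 -0.0226 0 8 -1"
}}

```text
time_s: 45.65
tool_pos: [0.4959, -0.0972, 0.0599]
tool_rot: [179.9, -0.1, 29.5]
force: [1.9, -3.7, -3.4]
grip_width: 0.015
```

{"name": "drive_tool", "arguments": {
  "moves": "0.0002 -0.0085 0 3 -1; 0.0009 -0.017 0 6 -1; 0.002 -0.0254 0 9 -1; 0.0036 -0.0338 0 12 -1; 0.0036 -0.0338 0 12 -1; 0.0036 -0.0338 0 12 -1; 0.0036 -0.0338 0 12 -1; 0.0036 -0.0338 0 12 -1"
}}

```text
time_s: 46.45
tool_pos: [0.4843, -0.0708, 0.0608]
tool_rot: [179.6, -0.3, 17.3]
force: [4.8, -11.8, -3.8]
grip_width: 0.0156
```

```bash
python3 sa.py
```

```text
t ang head Ftan Mz torque Mhoriz
[0.98 0.82 1.06 0.99] [46.52 20.19 17.31 12.69 -1.1   0.96  2.68]
```

{"name": "drive_tool", "arguments": {
  "moves": "0.0001 -0.0057 0 2 -1; 0.0004 -0.0113 0 4 -1; 0.0009 -0.017 0 6 -1; 0.0009 -0.017 0 6 -1; 0.0009 -0.017 0 6 -1; 0.0009 -0.017 0 6 -1; 0.0009 -0.017 0 6 -1; 0.0009 -0.017 0 6 -1"
}}

```text
time_s: 47.4
tool_pos: [0.4795, -0.055, 0.0606]
tool_rot: [179.6, -0.2, 11.3]
force: [4.2, -13.4, -3.9]
grip_width: 0.0156
```

```bash
python3 sa.py
```

```text
t ang head Ftan Mz torque Mhoriz
[1.19 1.29 1.14 1.03] [47.47 14.37 11.28 14.08 -1.12  1.16  2.96]
```

{"name": "drive_tool", "arguments": {
  "moves": "0.0001 -0.0057 0 2 -1; 0.0004 -0.0113 0 4 -1; 0.0009 -0.017 0 6 -1; 0.0009 -0.017 0 6 -1; 0.0009 -0.017 0 6 -1; 0.0009 -0.017 0 6 -1; 0.0009 -0.017 0 6 -1; 0.0009 -0.017 0 6 -1"
}}

```text
time_s: 48.35
tool_pos: [0.476, -0.0385, 0.0603]
tool_rot: [179.6, -0.2, 5.3]
force: [2.0, -14.1, -3.2]
grip_width: 0.016
```

```bash
python3 sa.py
```

```text
t ang head Ftan Mz torque Mhoriz
[1.23 1.28 1.13 1.1 ] [48.42  8.39  5.26 14.17 -1.11  1.19  3.01]
```

{"name": "drive_tool", "arguments": {
  "moves": "0.0001 -0.0057 0 2 -1; 0.0004 -0.0113 0 4 -1; 0.0009 -0.017 0 6 -1; 0.0016 -0.0226 0 8 -1; 0.0016 -0.0226 0 8 -1; 0.0016 -0.0226 0 8 -1; 0.0016 -0.0226 0 8 -1; 0.0016 -0.0226 0 8 -1"
}}

```text
time_s: 49.3
tool_pos: [0.4742, -0.0161, 0.0598]
tool_rot: [179.6, -0.1, -2.8]
force: [0.5, -13.9, -1.9]
grip_width: 0.0157
```

```bash
python3 sa.py
```

```text
t ang head Ftan Mz torque Mhoriz
[1.13 1.44 1.04 1.39] [49.38  0.46 -2.75 14.52 -1.11  1.25  3.11]
```

{"name": "drive_tool", "arguments": {
  "moves": "0.0001 -0.0057 0 2 -1; 0.0004 -0.0113 0 4 -1; 0.0009 -0.017 0 6 -1; 0.0016 -0.0226 0 8 -1; 0.0016 -0.0226 0 8 -1; 0.0016 -0.0226 0 8 -1; 0.0016 -0.0226 0 8 -1; 0.0016 -0.0226 0 8 -1"
}}

```text
time_s: 50.25
tool_pos: [0.4755, 0.0062, 0.0592]
tool_rot: [179.6, 0.1, -10.8]
force: [-2.7, -15.6, -0.9]
grip_width: 0.0153
```

```bash
python3 sa.py
```

```text
t ang head Ftan Mz torque Mhoriz
[1.43 1.3  1.52 1.28] [ 50.32  -7.43 -10.76  15.44  -1.13   1.38   3.18]
```

The torque is 1.38 N m, about twice the free 0.7, so I stop here. I'll draw the bar out and carry it back to the rest.

{"name": "drive_tool", "arguments": {
  "moves": "0.0002 0.0085 0 -3 -1; 0.0002 0.0085 0 -3 -1; -0.01 0.009 0 -3 -1; -0.02 0.0096 0 -3 -1; -0.03 0.0101 0 -3 -1; -0.04 0.0106 0 -3 -1; -0.0477 0.011 0 -3 -1; -0.0477 0.011 0 -3 -1"
}}

```text
time_s: 51.2
tool_pos: [0.4264, 0.0118, 0.0594]
tool_rot: [180.0, 0.0, -7.2]
force: [-0.7, 0.4, -2.3]
grip_width: 0.0156
```

{"name": "drive_tool", "arguments": {
  "moves": "0.002 -0.02 -0.045 0 -1; 0.005 -0.06 -0.09 -1 -1; 0.01 -0.105 -0.11 -2 -1; 0.016 -0.15 -0.11 -3 -1; 0.022 -0.2 -0.11 -4 -1; 0.03 -0.25 -0.11 -5 -1; 0.037 -0.3 -0.11 -6 -1; 0.0428 -0.346 -0.11 -6 -1"
}}

```text
time_s: 52.0
tool_pos: [0.5141, 0.35, 0.1694]
tool_rot: [-180.0, -0.0, -1.3]
force: [1.0, 0.5, -1.1]
grip_width: 0.015
```

{"name": "drive_tool", "arguments": {
  "moves": "0 0 0 0 -1; 0 0 0.02 0 -1; 0 0 0.04 0 -1; 0 0 0.06 0 -1; 0 0 0.075 0 -1; 0 0 0.085 0 -1; 0 0 0.085 0 -1; 0 0 0.085 0 -1"
}}

```text
time_s: 52.8
tool_pos: [0.5139, 0.3479, 0.085]
tool_rot: [-180.0, -0.0, -1.3]
force: [0.1, 0.7, -1.9]
grip_width: 0.0154
```

```bash
python3 - <<'E'
from h import *
o=get_obs(); print(o['time_s'],o['tool_pos'],o['tool_rot'],o['force'])
K,M=cam('wrist'); im,d=read_camera('wrist'); Tc=np.array(calibration('wrist')['T_tool_cam'])
P=cloud(K,M,d); g=im.max(-1)
for n in ['bar_rest','rest_seat']:
  for r in pinpoint('wrist',n)[:2]: print(n,r['uv'],r['conf'],at_z(K,M,r['uv'],.05 if 'seat' in n else 0))
m=(abs(P[...,2]-.068)<.006)&(abs(P[...,0]-.59)<.02)&(abs(P[...,1]-.349)<.04); Q=P[m]; print('front cradle',len(Q),Q.min(0) if len(Q) else 0,Q.max(0) if len(Q) else 0)
for lo in [.002,.014]:
  m=(P[...,2]>lo)&(P[...,2]<lo+.01)&(abs(P[...,0]-.57)<.06)&(abs(P[...,1]-.349)<.05); Q=P[m]; print(lo,len(Q),Q.min(0) if len(Q) else 0,Q.max(0) if len(Q) else 0)
cv2.imwrite('pics/i.png',cv2.resize(im,(800,600))[...,::-1])
E
```

```text
52.8 [0.5138769  0.3479475  0.08504873] [-1.79970197e+02 -3.87894526e-02 -1.29093594e+00] [ 0.08922416  0.65674117 -1.94170124]
front cradle 678 [0.57803287 0.32535937 0.0620023 ] [0.59020452 0.37222701 0.07056664]
0.002 4404 [0.51004403 0.32068366 0.00313223] [0.62999975 0.39893722 0.01196559]
0.014 124 [0.61739789 0.38166087 0.01414511] [0.62970333 0.39885213 0.02393096]
```

View pics/i.png

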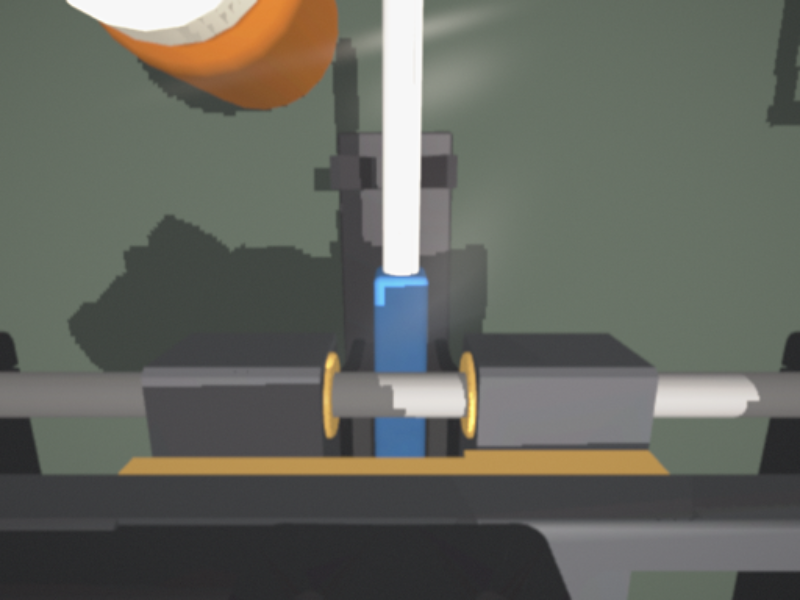

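The bar is centred over its rest (plate 342–452 px, rod at 402), and the depth data put the cradle's centre at y=0.349. I'll lower and release.

{"name": "drive_tool", "arguments": {
  "moves": "0 -0.001 0.01 0 -1; 0 -0.001 0.02 0 -1; 0 -0.001 0.03 0 -1; 0 -0.001 0.04 0 -1; 0 -0.001 0.047 0 -1; 0 -0.001 0.051 0 -1; 0 -0.001 0.052 0 -1; 0 -0.001 0.052 0 -1"
}}

```text
time_s: 53.75
tool_pos: [0.5135, 0.3487, 0.0325]
tool_rot: [180.0, 0.0, -1.3]
force: [0.5, 0.7, -2.4]
grip_width: 0.0156
```

```bash
python3 -W ignore st.py
```

```text
t 53.75 pos [0.5135 0.3487 0.0325] rot [180.    0.   -1.3] F [ 0.5  0.7 -2.4] M [ 0.05 -0.03  0.01]
R 0.3837 angle(heading) -71.3 Ftan(cw resist +) -0.71 Frad out 0.5 torque about axis -0.262
```

{"name": "drive_tool", "arguments": {
  "moves": "0 0 0.001 0 -1; 0 0 0.001 0 -0.4; 0 0 0.001 0 -0.3; 0 0 0.001 0 0; 0 0 0.001 0 0; 0 0 0.001 0 0; 0 0 0.001 0 0; 0 0 0.001 0 0"
}}

```text
time_s: 54.55
tool_pos: [0.5135, 0.3486, 0.0315]
tool_rot: [180.0, -0.0, -1.3]
force: [0.9, -0.7, 0.5]
grip_width: 0.0434
```

{"name": "drive_tool", "arguments": {
  "moves": "0 0 -0.01 0 0.3; 0 0 -0.03 0 0.5; 0 0 -0.06 0 0.5; 0 0 -0.1 0 0.5; 0 0 -0.15 0 0.5; 0 0 -0.2 0 0.5; -0.015 0 -0.25 0 0.5; -0.015 0 -0.25 0 0.5"
}}

```text
time_s: 55.35
tool_pos: [0.4994, 0.3521, 0.2911]
tool_rot: [-179.5, -0.6, -1.2]
force: [0.2, 1.1, 0.0]
grip_width: 0.0654
```

```bash
python3 - <<'E'
from h import *
o=get_obs(); print(o['time_s'],o['tool_pos'],o['force'],o['grip_width'])
K,M=cam('wrist'); im,d=read_camera('wrist'); P=cloud(K,M,d); hsv=cv2.cvtColor(im,cv2.COLOR_RGB2HSV)
m=(hsv[...,0]>100)&(hsv[...,0]<130)&(hsv[...,1]>120)&(P[...,2]>.03)&(P[...,2]<.09); Q=P[m]; print('blue',Q.min(0),Q.max(0))
m=(P[...,2]>.045)&(P[...,2]<.065)&(hsv[...,1]<60)&(hsv[...,2]>100)&(abs(P[...,1]-.349)<.03); S=P[m]; print(S.min(0),S.max(0),np.polyfit(S[:,0],S[:,1],1))
for n,z in [('bar',.05),('rest_seat',.05)]:
  for r in pinpoint('wrist',n)[:1]: print(n,r['conf'],at_z(K,M,r['uv'],z))
cv2.imwrite('pics/j.png',cv2.resize(im,(800,600))[...,::-1])
E
```

```text
55.35 [0.4994451  0.35214446 0.29105256] [0.15020873 1.12043614 0.04969873] 0.06541485457993275
blue [0.47596622 0.33964947 0.05569957] [0.55337775 0.3565745  0.06107017]
[0.43964276 0.32766741 0.04538207] [0.64794134 0.36392999 0.06414999] [-0.02603258  0.36185634]
bar 0.72 [0.51401084 0.34867338 0.05      ]
rest_seat 0.88 [0.50846763 0.34596068 0.05      ]
```

View pics/j.png

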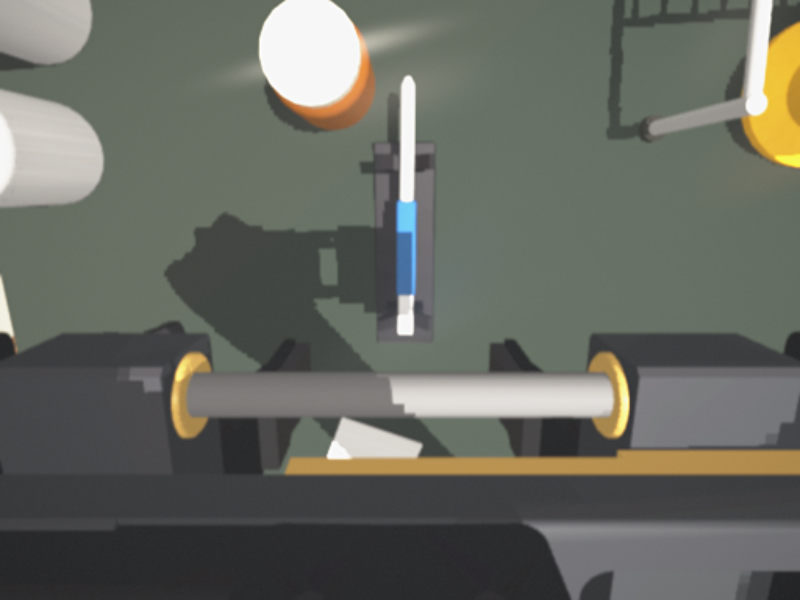

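The bar lies level in both cradles (tail (405,330) to tip (408,80)), in the same pose as at the start, and the hand is clear. Handing in.

```bash
python3 -c "
from cell import *
print(sign_off())"
```

```text
the job is handed in; nothing more can be done
None
```

I wound the collar clockwise with the bar over six strokes, moving it from hole to hole, until the pad bore under the tongue. I then laid the bar back in its rest and handed the job in at about 55 s of the 72 s allowed.

**Bearing:** Turning freely took about 0.7 N m (single readings ranged from 0.57 to 0.82). The last averaged reading was 1.38 N m, about twice that, which works out to roughly 430 N on the pad. I could not measure the pad force directly.

**Strokes:** The first stroke turned the collar only about 20° (around 0.56 mm), because bar wind-up and play took the rest. I only found this after drawing the bar out, just short of the 0.6 mm asked for at the first draw-out. The second stroke brought the rise to about 1.8 mm, still without bearing.

**Disagreement:** Once the pad bore, the torque rose more slowly than the stated 3 N m per rad. The collar kept turning a little while the load built up. By its hole marks the collar had turned about 191° (5.3 mm) while the torque was still only about 1.16 N m. That is past the 5 mm maximum gap, so I judged the pad was bearing and took one more hole.

**Bar in its rest:** The last wrist picture shows the bar level in both cradles, with its axis within about 0.5° of where it started. Its centre is about 6 mm from the detected seat point. The hand is clear, and the jar looks undisturbed in that picture. I did not check the other bystanders at the end.

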